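# Set up the peg-and-balance game

### The arm

A 6-joint arm with a two-finger parallel gripper is mounted at the origin on the work surface. World frame = base frame: x ahead of the robot, y to its left, z up, the work surface at z = 0. Lengths are in m, angles in rad, forces in N, time in s.
With the tool pointing down it reaches from about 0.35 to 0.85 m from the base axis. Payload 8.1 kg.
Tool frame: the origin (TCP) lies on the front face of the gripper's body, between the roots of the fingers; the fingertips stand 84 mm ahead of it and the grasp point (between the pads) lies 65 mm ahead of it; x points along the fingers, y is the direction in which the jaws open and shut, and the axes are right-handed (so a half turn about x gives the same grasp; the last joint's range is limited). The gripper opens to 93 mm and grips with 3 to 60 N. Pads are 15 mm wide; open, the fingers measure 128 mm over their backs; the gripper's body (75 mm by 188 mm) begins 65 mm behind the grasp point.
Start: joints at [1.207, 0.13, 1.488, -0, 1.523, -0.085], TCP at [0.165, 0.577, 0.303] pointing down, gripper open.
Joint ranges: [-2.96, 2.96], [-0.89, 2.26], [0.02, 2.5], [-1.34, 4.48], [0, 2.73], [-2.66, 2.66]. Speed limits (rad/s): [2.39, 2.39, 2.79, 3.14, 3.14, 3.14].

### API

Orientations are given as a rotation vector (axis times angle).
In Python, from plant import telemetry, read_camera, camera_params, robot gives the robot as it stands.
- The arm moves only by the tool step_arm, never from a script. Its argument "commands" is a list of rows, each an object with "xyz": the shift along the tool's x, y, z in mm, a list of three; "turn": the turn, a rotation vector about the tool's x, y, z in rad, a list of three; "grip": the finger opening in mm, from 0 to 93. In form: [{"xyz": [dx, dy, dz], "turn": [ax, ay, az], "grip": grip}, ...]. A call has 1 to 12 rows; each row is the pose to reach, as a shift and turn from the pose commanded when the call began, along the tool's axes at that moment; what a row does not reach only later rows make up. A row lasts 1/8 s, in which the tool goes at most 62.5 mm and 10.7 degrees, less where a joint would pass 70% of its speed; a pose out of reach is approached as far as the arm can. A call with a gripper value outside its range is refused whole. The fingers move at their own pace and stop on an object; "force" is the grip in N (left out, the last holds). Time passes only in rows, so rows that repeat a pose let the fingers close. It gives the time, the measured TCP pose, the force and the opening at its end, in the units of the state.
- telemetry.read_state(): the state, without advancing time (a new reading comes with each control period).
- read_camera(name): name is "scene" or "top" or "wrist"; returns the picture (480x640x3 uint8, red, green, blue); there is no depth.
- camera_params(name): a dict with "mtx" (3x3 intrinsics, pixels), "k1" (the pictures are not rectified: a ray, as slopes to the right and down, at radius r is drawn at 1 + k1 r^2 times it, then the intrinsics apply), "rvec" (rotation vector, rad) and "tvec" (3), from world to camera coordinates, as OpenCV has them. Camera axes: x right, y down, z forward; pixel columns grow to the right and rows downward; lengths in m; the calibration is good to about 2 mm. A picture is of the moment at which its call begins: read the wrist's pose just before it. camera_params takes no time and is no camera call; for the wrist camera it gives the pose at the moment of the call.
- robot.close_job(): hands the job in, once; it reports no verdict.
The state is a dict: "t": time; "q": joint angles; "dq": joint speeds; "joint_torque": joint torques, N m; "tool_pos": TCP position; "orientation": TCP orientation; "force": force on the tool from outside, world axes, zero at the start; "wrist_torque": the same for the moment, N m; "opening": finger opening in m.
Only numpy, scipy, OpenCV 4.12 (cv2) and the standard library are available. Lean on these libraries where they do the work, as an engineer would, in place of code of your own. Each camera call takes 0.05 s, during which the arm holds its last target. There are 200 camera calls.

### The job

Set up the peg-and-balance game on the sideboard. First push the wide section of the peg board into the corner of the stop rails until it is flush against both, then push the narrow section up beside it, snug along its open side (the side away from the side rail) and flush with its end against the back rail. Then hang every pail that is there by its bail on the balance bar, one to a hook, alternately left and right so that the bar never tips far over, and leave everything else alone; at the end both board sections must still be flush.

Things in the scene. Friction and masses are not known exactly. Their poses are not given: they have to be found in the camera images.
- stops_corner (a point): Corner of two low dark wooden stop rails fixed to the sideboard (14 mm high, 20 mm wide). The point is the inside corner, at table height. The back rail's stop face runs along this frame's y axis (from y = -20 to +240 mm, the rail lying on the +x side); the side rail's stop face runs along its x axis (from x = -150 to 0, the rail lying on the -y side). Parts lie on the -x, +y side, on the bare sideboard
- board_center (a point): Wide section of the slotted wooden peg board, loose, 130 x 130 x 22 mm, 0.3 kg, with four slots and four plastic pegs fixed in it (pegs stand up to 48 mm above the table, within 60 mm of the middle). Point: its centre, half-way up (11 mm above its underside). x and y along its edges; slots along x
- strip_center (a point): Narrow section of the peg board, loose, 130 mm (its x) x 45 mm (its y) x 22 mm, 0.12 kg, two slots along x, no pegs. Point: its centre, half-way up. Its place is beside the wide section, long edge to that section's +y edge (seen in the frame of the stop corner), short end to the back rail; either end may go to the rail
- beam (a joint): Tilt of the balance bar (360 mm long, hooks on its -x side) in rad: 0 level, positive when the left (+y) end is up; end stops +-0.32. Pivot 185 mm above the table on a fixed stand (base 110 x 200 x 15 mm; post behind the bar, 205 mm high). A soft damped spring (1.27 N m/rad) levels it: one pail on an outer hook tips it about 0.18, two on one side alone over 0.25
- hook_left_outer (a point): The outer hook on the left (+y) arm of the balance bar, 155 mm from the pivot: an 8 mm steel rod that runs 44 mm forward (-x of this frame) from the bar's front face, ending in an upturned tip whose top is 18 mm above this point. Point: on top of the rod, in the middle of the hook's seat (22 mm in front of the bar's face, some 25 mm behind the upturned tip); it moves with the bar. The wooden bar behind it is 18 mm high, its top 5 mm above this point
- hook_left_inner (a point): The inner hook on the left (+y) arm of the balance bar, 85 mm from the pivot: an 8 mm steel rod that runs 44 mm forward (-x of this frame) from the bar's front face, ending in an upturned tip whose top is 18 mm above this point. Point: on top of the rod, in the middle of the hook's seat (22 mm in front of the bar's face, some 25 mm behind the upturned tip); it moves with the bar. The wooden bar behind it is 18 mm high, its top 5 mm above this point
- hook_right_inner (a point): The inner hook on the right (-y) arm of the balance bar, 85 mm from the pivot: an 8 mm steel rod that runs 44 mm forward (-x of this frame) from the bar's front face, ending in an upturned tip whose top is 18 mm above this point. Point: on top of the rod, in the middle of the hook's seat (22 mm in front of the bar's face, some 25 mm behind the upturned tip); it moves with the bar. The wooden bar behind it is 18 mm high, its top 5 mm above this point
- hook_right_outer (a point): The outer hook on the right (-y) arm of the balance bar, 155 mm from the pivot: an 8 mm steel rod that runs 44 mm forward (-x of this frame) from the bar's front face, ending in an upturned tip whose top is 18 mm above this point. Point: on top of the rod, in the middle of the hook's seat (22 mm in front of the bar's face, some 25 mm behind the upturned tip); it moves with the bar. The wooden bar behind it is 18 mm high, its top 5 mm above this point
- pail1_center (a point): Small aluminium pail with a closed top, 0.15 kg, standing upright: round body 50 mm across and 50 mm high; a rigid steel bail (6 mm wire) of two uprights at y = +-22 mm and a crossbar along y; on the crossbar an upright wooden grip 18 mm (x) x 26 mm (y), reaching from 112 to 162 mm above the underside. The opening under the bail is 38 mm wide and 57 mm high. Point: half-way up, 80 mm above the underside; z up. Not every pail is present in each run
- pail1_bail (a point): Middle of the underside of pail1's bail crossbar, 107 mm above the pail's underside (the wooden grip starts 5 mm above it); same axes. This rests on a hook when the pail hangs
- pail2_center (a point): Small aluminium pail with a closed top, 0.15 kg, standing upright: round body 50 mm across and 50 mm high; a rigid steel bail (6 mm wire) of two uprights at y = +-22 mm and a crossbar along y; on the crossbar an upright wooden grip 18 mm (x) x 26 mm (y), reaching from 112 to 162 mm above the underside. The opening under the bail is 38 mm wide and 57 mm high. Point: half-way up, 80 mm above the underside; z up. Not every pail is present in each run
- pail2_bail (a point): Middle of the underside of pail2's bail crossbar, 107 mm above the pail's underside (the wooden grip starts 5 mm above it); same axes. This rests on a hook when the pail hangs
- pail3_center (a point): Small aluminium pail with a closed top, 0.15 kg, standing upright: round body 50 mm across and 50 mm high; a rigid steel bail (6 mm wire) of two uprights at y = +-22 mm and a crossbar along y; on the crossbar an upright wooden grip 18 mm (x) x 26 mm (y), reaching from 112 to 162 mm above the underside. The opening under the bail is 38 mm wide and 57 mm high. Point: half-way up, 80 mm above the underside; z up. Not every pail is present in each run
- pail3_bail (a point): Middle of the underside of pail3's bail crossbar, 107 mm above the pail's underside (the wooden grip starts 5 mm above it); same axes. This rests on a hook when the pail hangs
- pail4_center (a point): Small aluminium pail with a closed top, 0.15 kg, standing upright: round body 50 mm across and 50 mm high; a rigid steel bail (6 mm wire) of two uprights at y = +-22 mm and a crossbar along y; on the crossbar an upright wooden grip 18 mm (x) x 26 mm (y), reaching from 112 to 162 mm above the underside. The opening under the bail is 38 mm wide and 57 mm high. Point: half-way up, 80 mm above the underside; z up. Not every pail is present in each run
- pail4_bail (a point): Middle of the underside of pail4's bail crossbar, 107 mm above the pail's underside (the wooden grip starts 5 mm above it); same axes. This rests on a hook when the pail hangs
- puzzle_ring: Bystander: steel puzzle ring lying flat, 64 mm across, 12 mm high, to be left alone. Origin: middle of its underside
- bowl: Bystander: white ceramic bowl, 96 mm across, 40 mm high, to be left alone. Origin: middle of its underside
- jar: Bystander: glass marble jar with clip-on lid, 76 mm across, 98 mm high, to be left alone. Origin: middle of its underside
- torch: Bystander: black aluminium torch lying along y, 140 mm long, 34 mm thick, to be left alone. Origin: middle of its underside
- pencil_cup: Bystander: blue ceramic cup, 72 mm across, 90 mm high, to be left alone. Origin: middle of its underside
- card_box: Bystander: cardboard box of cards, 66 x 92 x 20 mm, to be left alone. Origin: middle of its underside

How it is judged:
By the outcome, as a careful person would: the job done as asked, in the order asked, and still so for the second after the job is handed in, with the robot touching nothing.
Of pail1, pail2, pail3, pail4 only 2 to 4 are there at a start; the rules pass over those that are not, and their reading is None.
At some moment in a run one of board, strip may be knocked a few centimetres aside while the robot is not near it.
It also fails if it takes over 210 s, if anything falls off the work surface, if the arm or the gripper's body presses on something with over 40 N, if the wrist force passes 120 N, or if a joint passes its speed limit or range.

## Working session

There is one attempt and no reset: what is moved stays moved. The work goes in short steps, Python scripts to look and compute and a tool call to move; the robot and the scene stay as the last step left them, time stands still between calls to the robot, and variables do not carry over. Pictures are saved under pics/ and viewed, about 12 in all and at most 16, crops included, and the job is handed in when it is done.

Besides the shell and the picture viewer there is one more tool, called after "Call:" in YAML: its name, and indented under it one key for each argument. step_arm: Moves the arm, as the interface text tells. Its arguments: {"type":"object","properties":{"commands":{"type":"array"},"force":{"type":"number"}},"required":["commands"]}

```bash
ls; mkdir -p pics; python3 - <<'E'
from plant import telemetry, read_camera, camera_params, robot
import cv2
print(telemetry.read_state())
for n in ("scene","top"):
    cv2.imwrite(f"pics/{n}0.png",read_camera(n)[:,:,::-1]); print(n,camera_params(n))
print(camera_params("wrist"))
E
```

```text
pics
{'t': 0.0, 'q': array([ 1.20660813e+00,  1.31163023e-01,  1.48926360e+00,  1.31347304e-05,
        1.52299818e+00, -8.54292056e-02]), 'dq': array([-0.00083112,  0.00126677, -0.0010736 , -0.0007848 ,  0.00158142,
        0.00079053]), 'joint_torque': array([ 6.92484136e-04, -5.59856272e+01, -4.91749048e+01,  7.67379999e-02,
        3.57240485e-02, -1.36912890e-04]), 'tool_pos': array([0.16494241, 0.5764556 , 0.30169481]), 'orientation': array([ 0.21741754,  1.56011977, -0.22022608]), 'force': array([-0.2854906 , -0.66489869,  0.51979644]), 'wrist_torque': array([ 0.0289291 , -0.01688116,  0.09434829]), 'opening': 0.09298171974521141}
scene {'mtx': array([[514.26630903,   0.        , 321.5408726 ],
       [  0.        , 514.26630903, 241.07845634],
       [  0.        ,   0.        ,   1.        ]]), 'k1': -0.024365623909546604, 'rvec': array([ 2.12858451,  1.38053655, -0.46325642]), 'tvec': array([-0.21400822, -0.31845578,  1.79896728])}
top {'mtx': array([[602.85093602,   0.        , 311.36533206],
       [  0.        , 602.85093602, 240.29022115],
       [  0.        ,   0.        ,   1.        ]]), 'k1': 0.05170936916548783, 'rvec': array([ 2.13159499, -2.14432392,  0.17414559]), 'tvec': array([-0.02082023,  0.58000135,  1.51704407])}
{'mtx': array([[413.39551554,   0.        , 327.01168692],
       [  0.        , 413.39551554, 241.13496348],
       [  0.        ,   0.        ,   1.        ]]), 'k1': -0.06411260812556523, 'rvec': array([-2.30231015, -1.73613991, -0.26829216]), 'tvec': array([-0.59909451, -0.03475398,  0.39180427])}
```

View pics/scene0.png

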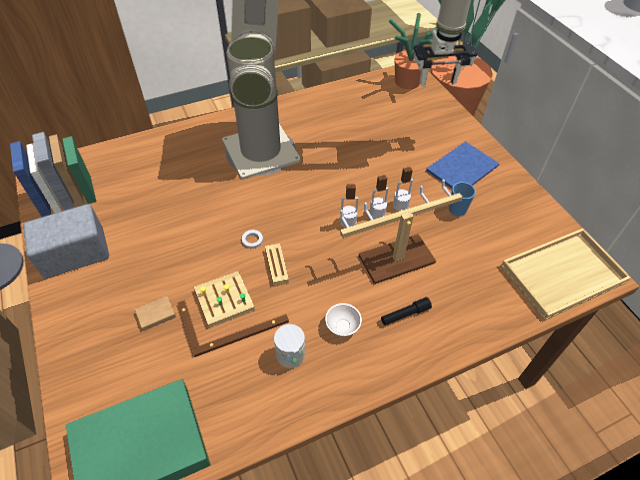

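View pics/top0.png

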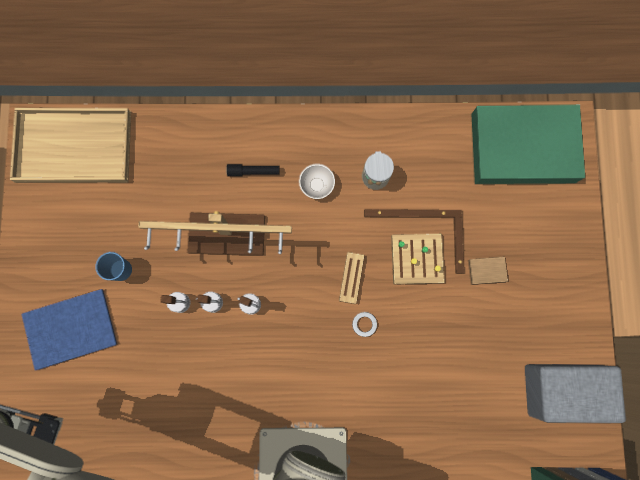

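Two pictures: three pails stand in front of the bar (top view, grips near (168,299), (205,299), (243,301)). The board is at (418,259), the strip at (352,278) and the inside rail corner at about (455,217). Next I'll measure.

```bash
cat > h.py <<'E'
import numpy as np, cv2
from plant import telemetry, read_camera, camera_params, robot
from scipy.spatial.transform import Rotation as R
def shot(n,save=None):
    p=camera_params(n); im=read_camera(n)
    if save: cv2.imwrite(f"pics/{save}.png",im[:,:,::-1])
    return im,p
def rays(p,uv):
    uv=np.atleast_2d(np.asarray(uv,float)); K=p["mtx"]
    d=(uv-K[:2,2])/K[0,0]; s=d.copy()
    for _ in range(20): s=d/(1+p["k1"]*(s**2).sum(1,keepdims=True))
    Rm=cv2.Rodrigues(np.array(p["rvec"],float))[0]
    return -Rm.T@p["tvec"], np.c_[s,np.ones(len(s))]@Rm
def onz(p,uv,z):
    o,d=rays(p,uv); return o+d*((z-o[2])/d[:,2])[:,None]
def proj(p,X):
    X=np.atleast_2d(X); Rm=cv2.Rodrigues(np.array(p["rvec"],float))[0]
    c=X@Rm.T+p["tvec"]; s=c[:,:2]/c[:,2:]
    return s*(1+p["k1"]*(s**2).sum(1,keepdims=True))*p["mtx"][0,0]+p["mtx"][:2,2]
def tri(obs):
    A=np.zeros((3,3));b=np.zeros(3)
    for p,uv in obs:
        o,d=rays(p,uv); d=d[0]/np.linalg.norm(d[0]); M=np.eye(3)-np.outer(d,d); A+=M; b+=M@o
    return np.linalg.solve(A,b)
def tool():
    s=telemetry.read_state(); return s,R.from_rotvec(s["orientation"]).as_matrix()
E
python3 - <<'E'
from h import *
im,p=cv2.imread("pics/top0.png"),camera_params("top")
hsv=cv2.cvtColor(im,cv2.COLOR_BGR2HSV)
for n,uv in dict(wood=(330,330),board=(396,270),board2=(420,240),strip=(347,283),rail=(400,213),srail=(459,240),hook=(149,240),grip=(168,299),shadowwood=(300,246)).items():
    print(n,hsv[uv[1],uv[0]])
a=cv2.resize(im[195:330,330:490],None,fx=4.5,fy=4.5,interpolation=cv2.INTER_CUBIC)
b=cv2.resize(im[205:320,120:320],None,fx=3.9,fy=3.9,interpolation=cv2.INTER_CUBIC)
cv2.imwrite("pics/a.png",a);cv2.imwrite("pics/b.png",b)
E
```

```text
wood [ 14 135 163]
board [ 19  97 221]
board2 [ 19  96 223]
strip [ 14 123 116]
rail [ 12 125 100]
srail [ 12 128 102]
hook [102   8 155]
grip [ 12 126 107]
shadowwood [ 14 129 109]
```

View pics/a.png

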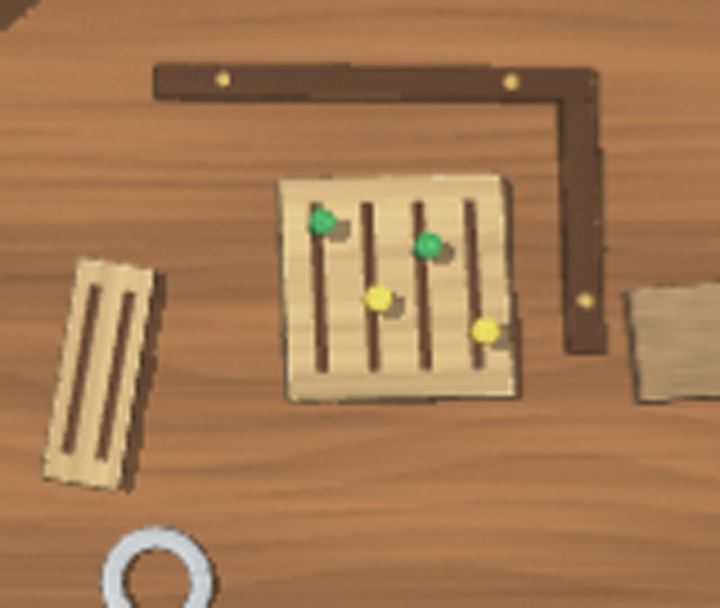

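View pics/b.png

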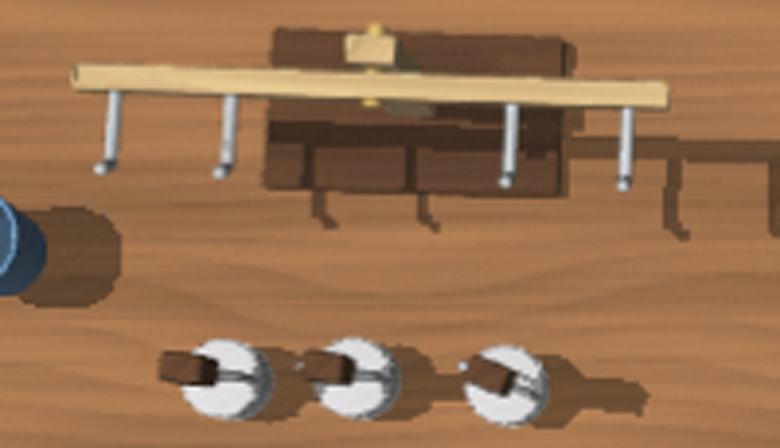

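Crop a: the board is about 2° off, corners near crop pixels (278,180), (503,175), (519,398), (290,401). The strip is about 9° off, and the rail inside corner is at (560,101). Crop b: hook tips at (103,168), (222,170), (506,180), (624,185), and pail lids near (226,378), (354,378), (508,386). Turning these into world positions.

```bash
python3 - <<'E'
from h import *
np.set_printoptions(precision=4,suppress=True)
im,p=cv2.imread("pics/top0.png"),camera_params("top")
hsv=cv2.cvtColor(im,cv2.COLOR_BGR2HSV)
m=((hsv[...,2]>180)&(hsv[...,0]>14)&(hsv[...,0]<35)&(hsv[...,1]>50)).astype(np.uint8)
m[:195]=0;m[330:]=0;m[:,:330]=0;m[:,466:]=0
m=cv2.morphologyEx(m,cv2.MORPH_CLOSE,np.ones((7,7)))
cs,_=cv2.findContours(m,cv2.RETR_EXTERNAL,cv2.CHAIN_APPROX_NONE)
for c in cs:
    if cv2.contourArea(c)<200: continue
    w=onz(p,c[:,0],.022)[:,:2].astype(np.float32)
    print("rect",cv2.minAreaRect(w*1000))
A=lambda q:np.array(q)/4.5+[330,195]-0.4
B=lambda q:np.array(q)/3.9+[120,205]-0.4
print("rail z14",onz(p,A([(155,99),(560,101),(566,352)]),.014))
print("ring",onz(p,A([(157,580)]),.006))
print("tips",onz(p,B([(103,168),(222,170),(506,180),(624,185)]),.207))
print("roots",onz(p,B([(116,92),(232,95),(512,104),(628,107)]),.189))
print("lids",onz(p,B([(226,378),(354,378),(508,386)]),.05))
print("grips",onz(p,B([(180,367),(318,366),(485,375)]),.162))
print("cup",onz(p,[(110,266)],.09),"bowl",onz(p,[(317,181)],.04))
# bar ends top
print("bar",onz(p,B([(75,78),(668,95)]),.194), "base",onz(p,B([(272,28),(565,38),(562,196),(263,188)]),.015))
s,r=tool();print(r)
E
```

```text
rect ((486.0699768066406, -128.04531860351562), (43.50639343261719, 130.32318115234375), 79.47662353515625)
rect ((536.064208984375, -301.9350280761719), (130.14871215820312, 128.55125427246094), 0.9309426546096802)
rail z14 [[ 0.6484 -0.1651  0.014 ]
 [ 0.6456 -0.4041  0.014 ]
 [ 0.4967 -0.401   0.014 ]]
ring [[ 0.3665 -0.1612  0.006 ]]
tips [[0.5388 0.3583 0.207 ]
 [0.5371 0.2881 0.207 ]
 [0.5301 0.1199 0.207 ]
 [0.5267 0.0498 0.207 ]]
roots [[0.5878 0.3572 0.189 ]
 [0.5856 0.2875 0.189 ]
 [0.5792 0.1186 0.189 ]
 [0.5769 0.0484 0.189 ]]
lids [[0.4239 0.3164 0.05  ]
 [0.4232 0.2334 0.05  ]
 [0.4173 0.1331 0.05  ]]
grips [[0.4238 0.3197 0.162 ]
 [0.4237 0.2367 0.162 ]
 [0.4176 0.1358 0.162 ]]
cup [[0.511  0.4775 0.09  ]] bowl [[ 0.7399 -0.0402  0.04  ]]
bar [[0.5956 0.3806 0.194 ]
 [0.5832 0.024  0.194 ]] base [[0.6639 0.3    0.015 ]
 [0.6558 0.1002 0.015 ]
 [0.5469 0.1016 0.015 ]
 [0.5536 0.3032 0.015 ]]
[[-0.0006  0.2752  0.9614]
 [-0.0015  0.9614 -0.2752]
 [-1.     -0.0016 -0.0002]]
```

Sizes check out: board 130×129 mm, strip 130×43.5 mm, rail 239 mm. Rail frame yaw is about -0.014 rad, with the corner at (0.6456,-0.404). Now moving towards the board, first over the pails for a wrist picture.

Call:
step_arm:
  commands:
    - {"xyz": [0,-60,60],"turn": [-0.15,0,0],"grip": 93}
    - {"xyz": [0,-120,120],"turn": [-0.265,0,0],"grip": 93}
    - {"xyz": [0,-180,180],"turn": [-0.265,0,0],"grip": 93}
    - {"xyz": [0,-240,240],"turn": [-0.265,0,0],"grip": 93}
    - {"xyz": [0,-290,270],"turn": [-0.265,0,0],"grip": 93}
    - {"xyz": [0,-305,280],"turn": [-0.265,0,0],"grip": 93}
    - {"xyz": [-60,-305,280],"turn": [-0.265,0,0],"grip": 93}
    - {"xyz": [-60,-305,280],"turn": [-0.265,0,0],"grip": 93}
    - {"xyz": [-60,-305,280],"turn": [-0.265,0,0],"grip": 93}
    - {"xyz": [-60,-305,280],"turn": [-0.265,0,0],"grip": 93}

```text
t: 1.35
tool_pos: [0.3498, 0.2071, 0.3614]
orientation: [0.01, 1.573, -0.011]
force: [0.3, 0.5, 0.4]
opening: 0.0929
```

```bash
cat >> h.py <<'E'
def go(x,y,z,psi):
    "shift (mm, tool axes) and turn from the measured pose to TCP x,y,z pointing down, tool z at yaw psi"
    s,r=tool(); c,n=np.cos(psi),np.sin(psi)
    T=np.array([[0,-n,c],[0,c,n],[-1,0,0]],float)
    D=np.array([x,y,z])-s["tool_pos"]
    print("go",(x,y,z,psi),"xyz",np.round(r.T@D*1000,1),"turn",np.round(R.from_matrix(r.T@T).as_rotvec(),3),"|",np.round(s["tool_pos"]*1000,1),"F",np.round(s["force"],1),"t",round(s["t"],2))
E
python3 - <<'E'
from h import *
im,p=shot("wrist","w1")
s,r=tool();print(r)
go(.44,-.302,.25,-.014)
E
```

```text
[[-2.24542183e-03  1.24678537e-02  9.99919752e-01]
 [-7.86507019e-04  9.99921942e-01 -1.24696472e-02]
 [-9.99997170e-01 -8.14443521e-04 -2.23544050e-03]]
go (0.44, -0.302, 0.25, -0.014) xyz [ 111.5 -507.9   96.9] turn [ 0.002 -0.002  0.001] | [349.7 207.1 361.3] F [0.1 0.1 0.1] t 1.4
```

View pics/w1.png

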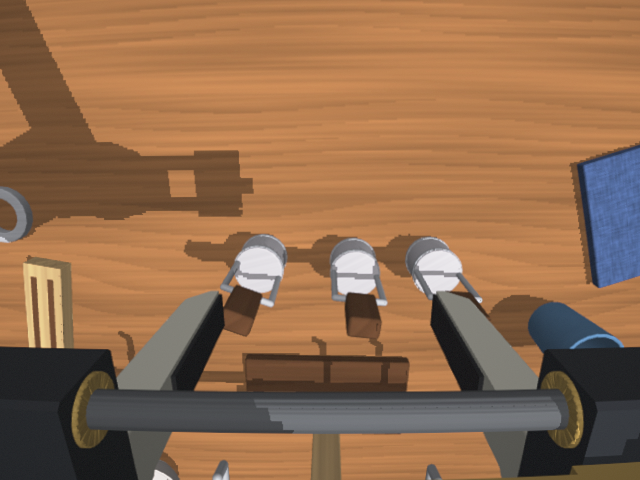

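The wrist view shows the three pails at (260,265), (355,265) and (435,265). The left one's bail is turned by about 20°, the others less. Now the board.

Call:
step_arm:
  commands:
    - {"xyz": [0,-60,15],"turn": [0,0,0],"grip": 93}
    - {"xyz": [0,-120,30],"turn": [0,0,0],"grip": 93}
    - {"xyz": [0,-180,45],"turn": [0,0,0],"grip": 93}
    - {"xyz": [0,-240,60],"turn": [0,0,0],"grip": 93}
    - {"xyz": [0,-300,75],"turn": [0,0,0],"grip": 93}
    - {"xyz": [20,-360,85],"turn": [0,0,0],"grip": 93}
    - {"xyz": [50,-420,90],"turn": [0,0,0],"grip": 93}
    - {"xyz": [90,-480,95],"turn": [0,0,0],"grip": 93}
    - {"xyz": [111,-508,97],"turn": [0,0,0],"grip": 93}
    - {"xyz": [111,-508,97],"turn": [0,0,0],"grip": 93}
    - {"xyz": [111,-508,97],"turn": [0,0,0],"grip": 93}
    - {"xyz": [111,-508,97],"turn": [0,0,0],"grip": 93}

```text
t: 2.9
tool_pos: [0.4411, -0.3017, 0.2528]
orientation: [0.009, 1.569, -0.01]
force: [0.1, 0.3, 0.9]
opening: 0.0927
```

```bash
python3 - <<'E'
from h import *
go(.44,-.302,.094,-.014)
go(.50,-.303,.094,-.014)
E
```

```text
go (0.44, -0.302, 0.094, -0.014) xyz [158.8  -0.2  -1.4] turn [0.002 0.001 0.001] | [ 441.1 -301.7  252.8] F [0.1 0.3 0.9] t 2.9
go (0.5, -0.303, 0.094, -0.014) xyz [158.9  -0.5  58.7] turn [0.002 0.001 0.001] | [ 441.1 -301.7  252.8] F [0.1 0.3 0.9] t 2.9
```

Lower beside the -x edge (tips about 10 mm up), then push gently up to just short of the rail.

Call:
step_arm:
  commands:
    - {"xyz": [60,0,-4],"turn": [0,0,0],"grip": 93}
    - {"xyz": [120,0,-4],"turn": [0,0,0],"grip": 93}
    - {"xyz": [159,0,-2],"turn": [0,0,0],"grip": 93}
    - {"xyz": [159,0,5],"turn": [0,0,0],"grip": 93}
    - {"xyz": [159,0,12],"turn": [0,0,0],"grip": 93}
    - {"xyz": [159,0,20],"turn": [0,0,0],"grip": 93}
    - {"xyz": [159,0,28],"turn": [0,0,0],"grip": 93}
    - {"xyz": [159,0,36],"turn": [0,0,0],"grip": 93}
    - {"xyz": [159,0,44],"turn": [0,0,0],"grip": 93}
    - {"xyz": [159,0,52],"turn": [0,0,0],"grip": 93}
    - {"xyz": [159,0,58],"turn": [0,0,0],"grip": 93}
    - {"xyz": [159,0,60],"turn": [0,0,0],"grip": 93}

```text
t: 4.4
tool_pos: [0.5007, -0.3035, 0.0926]
orientation: [0.011, 1.571, -0.011]
force: [-4.3, 0.1, 3.4]
opening: 0.093
```

Call:
step_arm:
  commands:
    - {"xyz": [0,0,2],"turn": [0,0,0],"grip": 93}
    - {"xyz": [0,0,4],"turn": [0,0,0],"grip": 93}
    - {"xyz": [0,0,5],"turn": [0,0,0],"grip": 93}
    - {"xyz": [0,0,5],"turn": [0,0,0],"grip": 93}

```text
t: 4.9
tool_pos: [0.5055, -0.3035, 0.0926]
orientation: [0.011, 1.57, -0.011]
force: [-2.0, 0.4, -0.8]
opening: 0.0928
```

Call:
step_arm:
  commands:
    - {"xyz": [0,0,1],"turn": [0,0,0],"grip": 93}
    - {"xyz": [0,0,2],"turn": [0,0,0],"grip": 93}
    - {"xyz": [0,0,3],"turn": [0,0,0],"grip": 93}
    - {"xyz": [0,0,3],"turn": [0,0,0],"grip": 93}

```text
t: 5.4
tool_pos: [0.5085, -0.3036, 0.0927]
orientation: [0.011, 1.571, -0.011]
force: [-1.1, 0.2, -1.2]
opening: 0.0933
```

Call:
step_arm:
  commands:
    - {"xyz": [0,0,1],"turn": [0,0,0],"grip": 93}
    - {"xyz": [0,0,2],"turn": [0,0,0],"grip": 93}
    - {"xyz": [0,0,2],"turn": [0,0,0],"grip": 93}

```text
t: 5.78
tool_pos: [0.5104, -0.3037, 0.0927]
orientation: [0.011, 1.571, -0.011]
force: [-2.1, 0.4, -0.3]
opening: 0.0929
```

Call:
step_arm:
  commands:
    - {"xyz": [0,0,1],"turn": [0,0,0],"grip": 93}
    - {"xyz": [0,0,2],"turn": [0,0,0],"grip": 93}
    - {"xyz": [0,0,2],"turn": [0,0,0],"grip": 93}

```text
t: 6.15
tool_pos: [0.5108, -0.3038, 0.0927]
orientation: [0.011, 1.575, -0.01]
force: [-12.6, 0.1, 6.9]
opening: 0.0929
```

Call:
step_arm:
  commands:
    - {"xyz": [0,0,1],"turn": [0,0,0],"grip": 93}
    - {"xyz": [0,0,2],"turn": [0,0,0],"grip": 93}
    - {"xyz": [0,0,2],"turn": [0,0,0],"grip": 93}

```text
t: 6.52
tool_pos: [0.5111, -0.3038, 0.0927]
orientation: [0.012, 1.578, -0.01]
force: [-21.7, 2.4, 16.5]
opening: 0.093
```

The force rose to -22 N with the motion stopped at x=0.511: the board is flush on the back rail. Back off, lift, and turn to push it towards the side rail.

Call:
step_arm:
  commands:
    - {"xyz": [0,0,-20],"turn": [0,0,0],"grip": 70}
    - {"xyz": [-40,0,-25],"turn": [0,0,0],"grip": 70}
    - {"xyz": [-80,0,-10],"turn": [0.15,0,0],"grip": 70}
    - {"xyz": [-80,50,20],"turn": [0.33,0,0],"grip": 70}
    - {"xyz": [-80,105,57],"turn": [0.5,0,0],"grip": 70}
    - {"xyz": [-80,105,57],"turn": [0.68,0,0],"grip": 70}
    - {"xyz": [-80,105,57],"turn": [0.86,0,0],"grip": 70}
    - {"xyz": [-80,105,57],"turn": [1.04,0,0],"grip": 70}
    - {"xyz": [-80,105,57],"turn": [1.22,0,0],"grip": 70}
    - {"xyz": [-80,105,57],"turn": [1.4,0,0],"grip": 70}
    - {"xyz": [-80,105,57],"turn": [1.571,0,0],"grip": 70}
    - {"xyz": [-80,105,57],"turn": [1.571,0,0],"grip": 70}

```text
t: 8.02
tool_pos: [0.5732, -0.1995, 0.1731]
orientation: [1.219, 1.202, -1.218]
force: [0.4, -0.2, -0.8]
opening: 0.0701
```

```bash
python3 - <<'E'
from h import *
go(.572,-.203,.094,-1.585)
go(.572,-.255,.094,-1.585)
im,p=shot("top","t1")
hsv=cv2.cvtColor(im,cv2.COLOR_RGB2HSV)
print(p["rvec"])
E
```

```text
go (0.572, -0.203, 0.094, -1.585) xyz [79.1 -1.2  3.5] turn [ 0.001  0.    -0.001] | [ 573.2 -199.5  173.1] F [ 0.4 -0.2 -0.8] t 8.03
go (0.572, -0.255, 0.094, -1.585) xyz [79.1 -0.5 55.5] turn [ 0.001  0.    -0.001] | [ 573.2 -199.5  173.1] F [ 0.4 -0.2 -0.8] t 8.03
[ 2.13159499 -2.14432392  0.17414559]
```

Call:
step_arm:
  commands:
    - {"xyz": [40,0,0],"turn": [0,0,0],"grip": 70}
    - {"xyz": [79,0,0],"turn": [0,0,0],"grip": 70}
    - {"xyz": [79,0,8],"turn": [0,0,0],"grip": 70}
    - {"xyz": [79,0,16],"turn": [0,0,0],"grip": 70}
    - {"xyz": [79,0,24],"turn": [0,0,0],"grip": 70}
    - {"xyz": [79,0,32],"turn": [0,0,0],"grip": 70}
    - {"xyz": [79,0,40],"turn": [0,0,0],"grip": 70}
    - {"xyz": [79,0,48],"turn": [0,0,0],"grip": 70}
    - {"xyz": [79,0,54],"turn": [0,0,0],"grip": 70}
    - {"xyz": [79,0,56],"turn": [0,0,0],"grip": 70}

```text
t: 9.32
tool_pos: [0.5719, -0.2558, 0.0937]
orientation: [1.22, 1.203, -1.22]
force: [0.5, 4.5, 3.4]
opening: 0.0698
```

Call:
step_arm:
  commands:
    - {"xyz": [0,0,2],"turn": [0,0,0],"grip": 70}
    - {"xyz": [0,0,4],"turn": [0,0,0],"grip": 70}
    - {"xyz": [0,0,4],"turn": [0,0,0],"grip": 70}

```text
t: 9.7
tool_pos: [0.5718, -0.2597, 0.0936]
orientation: [1.219, 1.202, -1.22]
force: [-0.4, 1.0, 2.4]
opening: 0.0699
```

Call:
step_arm:
  commands:
    - {"xyz": [0,0,1],"turn": [0,0,0],"grip": 70}
    - {"xyz": [0,0,3],"turn": [0,0,0],"grip": 70}
    - {"xyz": [0,0,3],"turn": [0,0,0],"grip": 70}

```text
t: 10.07
tool_pos: [0.5717, -0.2628, 0.0936]
orientation: [1.219, 1.202, -1.22]
force: [0.4, 0.8, 0.5]
opening: 0.0696
```

Call:
step_arm:
  commands:
    - {"xyz": [0,0,1],"turn": [0,0,0],"grip": 70}
    - {"xyz": [0,0,2],"turn": [0,0,0],"grip": 70}
    - {"xyz": [0,0,2],"turn": [0,0,0],"grip": 70}

```text
t: 10.45
tool_pos: [0.5717, -0.2647, 0.0936]
orientation: [1.219, 1.203, -1.22]
force: [0.2, 2.1, 0.8]
opening: 0.0699
```

Call:
step_arm:
  commands:
    - {"xyz": [0,0,1],"turn": [0,0,0],"grip": 70}
    - {"xyz": [0,0,2],"turn": [0,0,0],"grip": 70}
    - {"xyz": [0,0,2],"turn": [0,0,0],"grip": 70}

```text
t: 10.82
tool_pos: [0.5718, -0.2656, 0.0936]
orientation: [1.22, 1.204, -1.219]
force: [-0.7, 6.9, 2.5]
opening: 0.0701
```

Call:
step_arm:
  commands:
    - {"xyz": [0,0,1],"turn": [0,0,0],"grip": 70}
    - {"xyz": [0,0,2],"turn": [0,0,0],"grip": 70}
    - {"xyz": [0,0,2],"turn": [0,0,0],"grip": 70}

```text
t: 11.2
tool_pos: [0.5718, -0.2659, 0.0936]
orientation: [1.222, 1.207, -1.218]
force: [-1.4, 14.4, 6.7]
opening: 0.0701
```

The side rail reacts with 14 N and motion stopped, so the board is in the corner. Next: go above the strip and check the board from the top camera.

Call:
step_arm:
  commands:
    - {"xyz": [0,0,-15],"turn": [0,0,0],"grip": 80}
    - {"xyz": [-60,0,-20],"turn": [0,0,0],"grip": 80}
    - {"xyz": [-110,-30,-60],"turn": [-0.15,0,0],"grip": 80}
    - {"xyz": [-110,-60,-100],"turn": [-0.33,0,0],"grip": 80}
    - {"xyz": [-110,-85,-140],"turn": [-0.5,0,0],"grip": 80}
    - {"xyz": [-110,-85,-140],"turn": [-0.68,0,0],"grip": 80}
    - {"xyz": [-110,-85,-140],"turn": [-0.86,0,0],"grip": 80}
    - {"xyz": [-110,-85,-140],"turn": [-1.04,0,0],"grip": 80}
    - {"xyz": [-110,-85,-140],"turn": [-1.22,0,0],"grip": 80}
    - {"xyz": [-110,-85,-140],"turn": [-1.4,0,0],"grip": 80}
    - {"xyz": [-110,-85,-140],"turn": [-1.4,0,0],"grip": 80}

```text
t: 12.58
tool_pos: [0.4888, -0.1275, 0.2038]
orientation: [0.145, 1.565, -0.147]
force: [-0.6, -0.9, -0.4]
opening: 0.0799
```

```bash
cat >> h.py <<'E'
def boards(im,p):
    hsv=cv2.cvtColor(im,cv2.COLOR_RGB2HSV)
    m=((hsv[...,2]>180)&(hsv[...,0]>14)&(hsv[...,0]<35)&(hsv[...,1]>50)).astype(np.uint8)
    m[:195]=0;m[330:]=0;m[:,:330]=0;m[:,466:]=0
    m=cv2.morphologyEx(m,cv2.MORPH_CLOSE,np.ones((7,7)))
    for c in cv2.findContours(m,cv2.RETR_EXTERNAL,cv2.CHAIN_APPROX_NONE)[0]:
        if cv2.contourArea(c)>200: print("rect",cv2.minAreaRect(onz(p,c[:,0],.022)[:,:2].astype(np.float32)*1000))
def crop(im,x0,x1,y0,y1,name):
    f=min(800/(x1-x0),600/(y1-y0)); cv2.imwrite(f"pics/{name}.png",cv2.resize(im[y0:y1,x0:x1,::-1],None,fx=f,fy=f,interpolation=cv2.INTER_CUBIC)); print("scale",f)
E
python3 - <<'E'
from h import *
im,p=shot("top","t2"); boards(im,p); crop(im,330,490,195,315,"t2c")
go(.486,-.128,.2,-.183)
E
```

```text
rect ((448.99688720703125, -121.19711303710938), (43.540077209472656, 54.824378967285156), 79.73042297363281)
rect ((587.4331665039062, -343.85986328125), (138.2102508544922, 141.26025390625), 89.51570129394531)
scale 5.0
go (0.486, -0.128, 0.2, -0.183) xyz [ 3.8 -1.1 -2.6] turn [-0.006  0.     0.001] | [ 488.8 -127.5  203.8] F [ 1.  -0.   0.4] t 12.62
```

View pics/t2c.png

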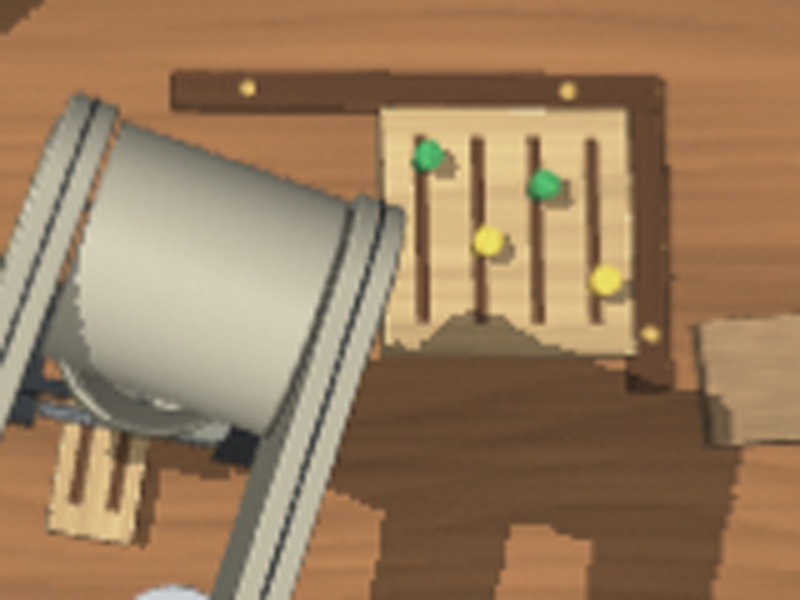

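The picture shows the board sitting in the corner with no gap at either rail (crop edges: top row 110, right column 627–637). Now grip the strip lightly across its width so it can be slid and squared.

Call:
step_arm:
  commands:
    - {"xyz": [60,-1,-2],"turn": [-0.006,0,0],"grip": 80}
    - {"xyz": [114,-1,-2],"turn": [-0.006,0,0],"grip": 80}
    - {"xyz": [114,-1,-2],"turn": [-0.006,0,0],"grip": 80}
    - {"xyz": [114,-1,-2],"turn": [-0.006,0,0],"grip": 40}
    - {"xyz": [114,-1,-2],"turn": [-0.006,0,0],"grip": 40}
    - {"xyz": [114,-1,-2],"turn": [-0.006,0,0],"grip": 40}
    - {"xyz": [114,-1,-2],"turn": [-0.006,0,0],"grip": 40}
    - {"xyz": [114,-1,-2],"turn": [-0.006,0,0],"grip": 40}
  force: 8

```text
t: 13.62
tool_pos: [0.4868, -0.1281, 0.0901]
orientation: [0.14, 1.566, -0.141]
force: [-0.6, -0.6, 1.5]
opening: 0.0449
```

```bash
python3 - <<'E'
from h import *
print(tool()[0]["opening"])
go(.560,-.200,.089,-.014)
go(.570,-.215,.089,-.014)
E
```

```text
0.04487054342699768
go (0.56, -0.2, 0.089, -0.014) xyz [  1.1 -57.7  84.9] turn [-0.165  0.     0.   ] | [ 486.8 -128.1   90.1] F [-0.6 -0.6  1.5] t 13.62
go (0.57, -0.215, 0.089, -0.014) xyz [  1.1 -70.7  97.4] turn [-0.165  0.     0.   ] | [ 486.8 -128.1   90.1] F [-0.6 -0.6  1.5] t 13.62
```

Call:
step_arm:
  commands:
    - {"xyz": [0,-10,15],"turn": [-0.03,0,0],"grip": 40}
    - {"xyz": [0,-20,30],"turn": [-0.06,0,0],"grip": 40}
    - {"xyz": [0,-30,45],"turn": [-0.1,0,0],"grip": 40}
    - {"xyz": [0,-40,60],"turn": [-0.13,0,0],"grip": 40}
    - {"xyz": [0,-50,75],"turn": [-0.165,0,0],"grip": 40}
    - {"xyz": [0,-60,88],"turn": [-0.165,0,0],"grip": 40}
    - {"xyz": [0,-68,98],"turn": [-0.165,0,0],"grip": 40}
    - {"xyz": [0,-68,98],"turn": [-0.165,0,0],"grip": 40}
    - {"xyz": [0,-68,98],"turn": [-0.165,0,0],"grip": 54}
    - {"xyz": [0,-68,98],"turn": [-0.165,0,0],"grip": 54}
    - {"xyz": [0,-68,98],"turn": [-0.165,0,0],"grip": 54}

```text
t: 15.0
tool_pos: [0.5708, -0.2121, 0.0898]
orientation: [0.011, 1.571, -0.011]
force: [1.0, 0.7, -0.3]
opening: 0.0537
```

```bash
python3 - <<'E'
from h import *
print(tool()[0]["opening"])
go(.572,-.160,.094,-1.585)
E
```

```text
0.05374977345500745
go (0.572, -0.16, 0.094, -1.585) xyz [-4.2 52.1  0.5] turn [ 1.571  0.    -0.   ] | [ 570.8 -212.1   89.8] F [ 1.   0.7 -0.3] t 15.0
```

Call:
step_arm:
  commands:
    - {"xyz": [-50,0,0],"turn": [0,0,0],"grip": 60}
    - {"xyz": [-50,25,0],"turn": [0.17,0,0],"grip": 70}
    - {"xyz": [-50,55,0],"turn": [0.35,0,0],"grip": 70}
    - {"xyz": [-50,55,0],"turn": [0.53,0,0],"grip": 70}
    - {"xyz": [-50,55,0],"turn": [0.71,0,0],"grip": 70}
    - {"xyz": [-50,55,0],"turn": [0.89,0,0],"grip": 70}
    - {"xyz": [-50,55,0],"turn": [1.07,0,0],"grip": 70}
    - {"xyz": [-50,55,0],"turn": [1.25,0,0],"grip": 70}
    - {"xyz": [-50,55,0],"turn": [1.43,0,0],"grip": 70}
    - {"xyz": [-50,55,0],"turn": [1.571,0,0],"grip": 70}
    - {"xyz": [-4,55,0],"turn": [1.571,0,0],"grip": 70}
    - {"xyz": [-4,55,0],"turn": [1.571,0,0],"grip": 70}

```text
t: 16.5
tool_pos: [0.5687, -0.1561, 0.09]
orientation: [1.218, 1.21, -1.223]
force: [-0.3, 0.1, 0.6]
opening: 0.0697
```

```bash
python3 - <<'E'
from h import *
im,p=shot("wrist","w2")
go(.570,-.210,.094,-1.585)
E
```

```text
go (0.57, -0.21, 0.094, -1.585) xyz [-1.8  0.6 53.3] turn [ 0.001 -0.001  0.004] | [ 570.1 -156.6   92.3] F [-0.3  0.1  0.2] t 16.55
```

Call:
step_arm:
  commands:
    - {"xyz": [0,0,10],"turn": [0,0,0],"grip": 70}
    - {"xyz": [0,0,18],"turn": [0,0,0],"grip": 70}
    - {"xyz": [0,0,26],"turn": [0,0,0],"grip": 70}
    - {"xyz": [0,0,34],"turn": [0,0,0],"grip": 70}
    - {"xyz": [0,0,42],"turn": [0,0,0],"grip": 70}
    - {"xyz": [0,0,50],"turn": [0,0,0],"grip": 70}
    - {"xyz": [0,0,56],"turn": [0,0,0],"grip": 70}
    - {"xyz": [0,0,60],"turn": [0,0,0],"grip": 70}
    - {"xyz": [0,0,62],"turn": [0,0,0],"grip": 70}
    - {"xyz": [0,0,62],"turn": [0,0,0],"grip": 70}

```text
t: 17.8
tool_pos: [0.5707, -0.2195, 0.0936]
orientation: [1.219, 1.203, -1.22]
force: [-0.1, 0.3, -0.3]
opening: 0.0702
```

Call:
step_arm:
  commands:
    - {"xyz": [0,0,1],"turn": [0,0,0],"grip": 70}
    - {"xyz": [0,0,2],"turn": [0,0,0],"grip": 70}
    - {"xyz": [0,0,2],"turn": [0,0,0],"grip": 70}

```text
t: 18.18
tool_pos: [0.5707, -0.2205, 0.0936]
orientation: [1.22, 1.204, -1.219]
force: [-1.6, 4.6, 1.9]
opening: 0.0699
```

Call:
step_arm:
  commands:
    - {"xyz": [0,0,1],"turn": [0,0,0],"grip": 70}
    - {"xyz": [0,0,2],"turn": [0,0,0],"grip": 70}
    - {"xyz": [0,0,2],"turn": [0,0,0],"grip": 70}

```text
t: 18.55
tool_pos: [0.5708, -0.2208, 0.0936]
orientation: [1.222, 1.207, -1.218]
force: [-1.8, 12.7, 5.3]
opening: 0.0702
```

Call:
step_arm:
  commands:
    - {"xyz": [0,0,-15],"turn": [0,0,0],"grip": 70}
    - {"xyz": [-60,0,-15],"turn": [-0.1,0,0],"grip": 70}
    - {"xyz": [-60,-50,0],"turn": [-0.28,0,0],"grip": 0}
    - {"xyz": [-60,-96,27],"turn": [-0.46,0,0],"grip": 0}
    - {"xyz": [-60,-96,27],"turn": [-0.64,0,0],"grip": 0}
    - {"xyz": [-60,-96,27],"turn": [-0.82,0,0],"grip": 0}
    - {"xyz": [-60,-96,27],"turn": [-1.0,0,0],"grip": 0}
    - {"xyz": [-60,-96,27],"turn": [-1.18,0,0],"grip": 0}
    - {"xyz": [-60,-96,27],"turn": [-1.36,0,0],"grip": 0}
    - {"xyz": [-60,-96,27],"turn": [-1.571,0,0],"grip": 0}
    - {"xyz": [-30,-96,27],"turn": [-1.571,0,0],"grip": 0}
    - {"xyz": [0,-96,27],"turn": [-1.571,0,0],"grip": 0}

```text
t: 20.05
tool_pos: [0.4749, -0.2492, 0.0937]
orientation: [0.009, 1.569, -0.012]
force: [-0.1, -0.0, -0.6]
opening: 0.0003
```

Call:
step_arm:
  commands:
    - {"xyz": [0,0,0],"turn": [0,0,0],"grip": 0}
    - {"xyz": [0,0,8],"turn": [0,0,0],"grip": 0}
    - {"xyz": [0,0,16],"turn": [0,0,0],"grip": 0}
    - {"xyz": [0,0,22],"turn": [0,0,0],"grip": 0}
    - {"xyz": [0,0,28],"turn": [0,0,0],"grip": 0}
    - {"xyz": [0,0,32],"turn": [0,0,0],"grip": 0}
    - {"xyz": [0,0,32],"turn": [0,0,0],"grip": 0}

```text
t: 20.92
tool_pos: [0.5068, -0.2494, 0.0937]
orientation: [0.011, 1.57, -0.011]
force: [-0.0, -0.0, -0.0]
opening: 0.0006
```

Call:
step_arm:
  commands:
    - {"xyz": [0,0,2],"turn": [0,0,0],"grip": 0}
    - {"xyz": [0,0,3],"turn": [0,0,0],"grip": 0}
    - {"xyz": [0,0,3],"turn": [0,0,0],"grip": 0}

```text
t: 21.3
tool_pos: [0.5094, -0.2494, 0.0937]
orientation: [0.011, 1.571, -0.011]
force: [0.3, -0.1, 0.0]
opening: 0.0001
```

Call:
step_arm:
  commands:
    - {"xyz": [0,0,1],"turn": [0,0,0],"grip": 0}
    - {"xyz": [0,0,2],"turn": [0,0,0],"grip": 0}
    - {"xyz": [0,0,2],"turn": [0,0,0],"grip": 0}

```text
t: 21.68
tool_pos: [0.5112, -0.2495, 0.0937]
orientation: [0.011, 1.571, -0.011]
force: [-3.8, -0.5, 1.6]
opening: 0.0006
```

Call:
step_arm:
  commands:
    - {"xyz": [0,0,1],"turn": [0,0,0],"grip": 0}
    - {"xyz": [0,0,2],"turn": [0,0,0],"grip": 0}
    - {"xyz": [0,0,2],"turn": [0,0,0],"grip": 0}

```text
t: 22.05
tool_pos: [0.5116, -0.2495, 0.0937]
orientation: [0.011, 1.575, -0.01]
force: [-15.0, 0.9, 11.8]
opening: 0.0004
```

The strip is flush with its end on the back rail (-15 N at x=0.5112, same as the board). Retract; check both sections and look at the pails' bails more closely.

Call:
step_arm:
  commands:
    - {"xyz": [0,0,-20],"turn": [0,0,0],"grip": 20}
    - {"xyz": [-60,0,-40],"turn": [0,0,0],"grip": 93}
    - {"xyz": [-120,60,-60],"turn": [0,0,0],"grip": 93}
    - {"xyz": [-180,120,-80],"turn": [0,0,0],"grip": 93}
    - {"xyz": [-240,180,-100],"turn": [0,0,0],"grip": 93}
    - {"xyz": [-290,240,-130],"turn": [0,0,0],"grip": 93}
    - {"xyz": [-290,300,-140],"turn": [0,0,0],"grip": 93}
    - {"xyz": [-290,360,-140],"turn": [0,0,0],"grip": 93}
    - {"xyz": [-290,410,-140],"turn": [0,0,0],"grip": 93}
    - {"xyz": [-290,410,-140],"turn": [0,0,0],"grip": 93}
    - {"xyz": [-290,410,-140],"turn": [0,0,0],"grip": 93}

```text
t: 23.42
tool_pos: [0.3783, 0.1666, 0.3849]
orientation: [0.006, 1.569, -0.003]
force: [0.1, -0.0, -0.9]
opening: 0.0927
```

```bash
python3 - <<'E'
from h import *
im,p=shot("top","t3"); boards(im,p)
w,pw=shot("wrist","w3"); s,r=tool(); print(s["tool_pos"],s["t"])
x=proj(pw,[[.424,.3164,.05],[.423,.2334,.05],[.417,.133,.05],[.424,.3164,.162],[.423,.2334,.162],[.417,.133,.162]]); print(x)
a=im[200:320,330:490,::-1]; b=w[:,:,::-1][200:400,120:520]
a=cv2.resize(a,(400,300),interpolation=cv2.INTER_CUBIC); b=cv2.resize(b,(600,300),interpolation=cv2.INTER_CUBIC)
o=np.zeros((600,600,3),np.uint8); o[:300]=b; o[300:,:400]=a
cv2.imwrite("pics/c3.png",o); np.savez("w3.npz",**pw)
E
```

```text
rect ((586.8685302734375, -320.9421691894531), (141.5709686279297, 182.66848754882812), 0.16977202892303467)
[0.37897079 0.16300403 0.38383213] 23.525
[[470.07935276 238.31971102]
 [392.39234758 238.04160984]
 [297.07382318 233.364975  ]
 [515.3808984  279.62141007]
 [413.60532751 279.72549756]
 [287.50150492 273.84149613]]
```

View pics/c3.png

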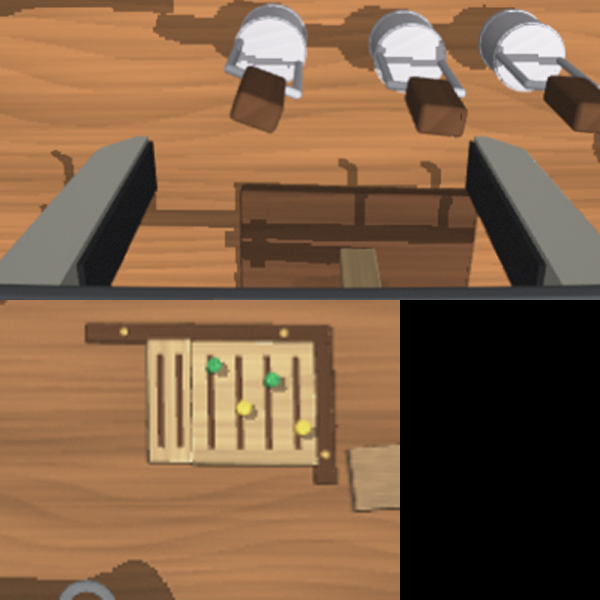

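Both sections are flush (crop: one rectangle from (148,340) to (318,465), no gap at the rails). Zooming into the bails to get yaw.

```bash
python3 - <<'E'
import cv2
w=cv2.imread("pics/w3.png")[200:295,265:530]
w=cv2.convertScaleAbs(w,alpha=1.4,beta=10)
cv2.imwrite("pics/z3.png",cv2.resize(w,None,fx=3,fy=3,interpolation=cv2.INTER_CUBIC))
E
```

```text
(no output)
```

View pics/z3.png

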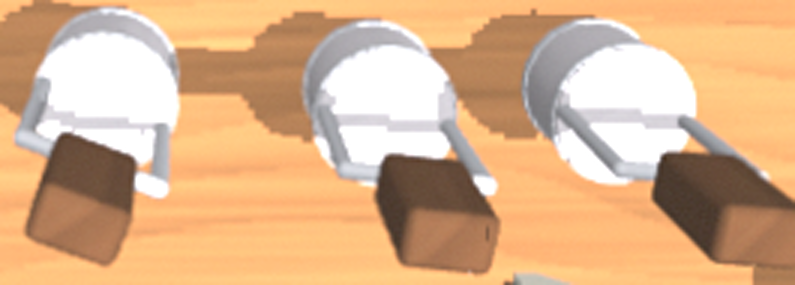

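```bash
python3 - <<'E'
from h import *
np.set_printoptions(precision=4,suppress=True)
p=dict(np.load("w3.npz"))
f=lambda q:np.array(q)/3+[265,200]
for n,e in dict(p3=[(20,135),(165,185)],p2=[(345,172),(490,187)],p1=[(620,175),(768,178)]).items():
    w=onz(p,f(e),.110); d=w[1]-w[0]; print(n,w[:,:2].ravel(),"len",np.linalg.norm(d),"mid",w.mean(0)[:2],"yaw",np.arctan2(-d[0],d[1]))
for n,e in dict(p3=[(42,183),(132,208),(108,263),(27,233)],p2=[(410,208),(497,212),(490,270),(407,262)],).items():
    w=onz(p,f(e),.162); print(n,"top mid",w.mean(0)[:2],"yaw",[np.arctan2(-d[0],d[1]) for d in (w[1]-w[0],w[2]-w[3])])
for n,u in dict(p3=f([(108,108)]),p2=f([(384,115)]),p1=f([(624,113)])).items(): print(n,"lid",onz(p,u,.05)[0,:2])
E
```

```text
p3 [0.4099 0.1142 0.4264 0.1579] len 0.04665497712867723 mid [0.4182 0.136 ] yaw -0.36124742346390115
p2 [0.4227 0.2129 0.428  0.2578] len 0.045221784819612865 mid [0.4253 0.2353] yaw -0.1183520709951691
p1 [0.4245 0.298  0.426  0.3449] len 0.046975600654245414 mid [0.4253 0.3214] yaw -0.032135344408035366
p3 top mid [0.4172 0.1356] yaw [np.float64(-0.2987969703208117), np.float64(-0.3937803433746247)]
p2 top mid [0.4227 0.2348] yaw [np.float64(-0.059641278614495356), np.float64(-0.11558377668176036)]
p3 lid [0.4199 0.137 ]
p2 lid [0.4233 0.2341]
p1 lid [0.4233 0.3195]
```

```bash
python3 - <<'E'
from h import *
im=cv2.imread("pics/scene0.png"); p=camera_params("scene")
T=np.array([[.5388,.3583,.207],[.5371,.2881,.207],[.5301,.1199,.207],[.5267,.0498,.207]])
G=np.array([[.4245,.319,.162],[.4235,.2345,.162],[.418,.1355,.162]])
x0,y0,f=330,150,5
o=cv2.resize(im[y0:y0+110,x0:x0+160],None,fx=f,fy=f,interpolation=cv2.INTER_CUBIC)
for q in proj(p,np.r_[T,G]): cv2.circle(o,tuple(np.int32((q-[x0,y0]+.5)*f)),4,(0,0,255),1)
print(proj(p,T[:1]),proj(p,T[:1]-[0,0,.01]))
cv2.imwrite("pics/s0c.png",o)
E
```

```text
[[442.50044328 179.24915753]] [[441.80150434 181.79181081]]
```

View pics/s0c.png

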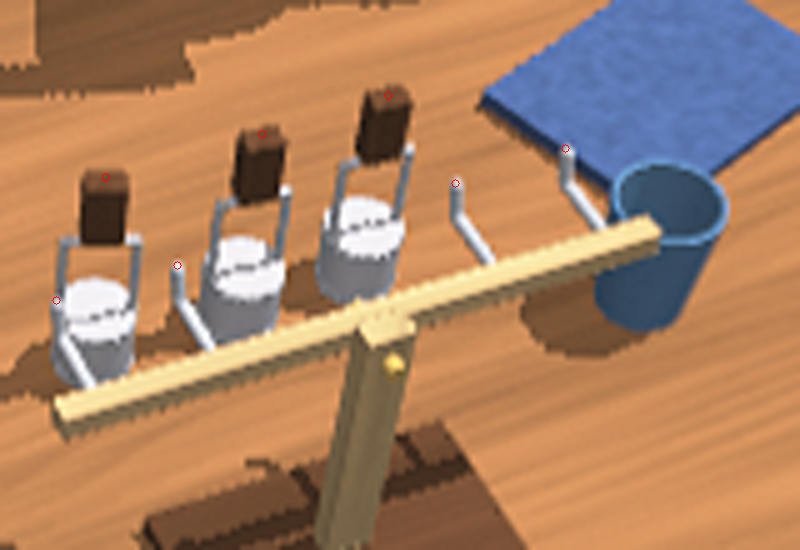

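The projected points land on all four hook tips and the three grip tops, so the seats are at z≈0.189. Order: p2 → left inner, p3 → right outer, p1 → left outer, which keeps tilt to about 0.1 rad.

```bash
python3 - <<'E'
from h import *
go(.4235,.2345,.300,-.10)
E
```

```text
go (0.4235, 0.2345, 0.3, -0.1) xyz [83.8 72.  43.7] turn [0.089 0.001 0.   ] | [379.  163.  383.8] F [ 0.2 -0.6 -0.5] t 23.52
```

Call:
step_arm:
  commands:
    - {"xyz": [0,36,22],"turn": [0.09,0,0],"grip": 50}
    - {"xyz": [30,72,44],"turn": [0.09,0,0],"grip": 50}
    - {"xyz": [70,72,44],"turn": [0.09,0,0],"grip": 50}
    - {"xyz": [70,72,44],"turn": [0.09,0,0],"grip": 50}
    - {"xyz": [110,72,44],"turn": [0.09,0,0],"grip": 50}
    - {"xyz": [145,72,44],"turn": [0.09,0,0],"grip": 50}
    - {"xyz": [175,72,44],"turn": [0.09,0,0],"grip": 50}
    - {"xyz": [179,72,44],"turn": [0.09,0,0],"grip": 50}
    - {"xyz": [179,72,44],"turn": [0.09,0,0],"grip": 50}
  force: 15

```text
t: 24.65
tool_pos: [0.4251, 0.2333, 0.2067]
orientation: [0.083, 1.567, -0.082]
force: [0.6, -0.1, 0.6]
opening: 0.05
```

Call:
step_arm:
  commands:
    - {"xyz": [0,0,0],"turn": [0,0,0],"grip": 20}
    - {"xyz": [0,0,0],"turn": [0,0,0],"grip": 20}
    - {"xyz": [0,0,0],"turn": [0,0,0],"grip": 20}
    - {"xyz": [0,0,0],"turn": [0,0,0],"grip": 20}
    - {"xyz": [0,0,0],"turn": [0,0,0],"grip": 20}
  force: 15

```text
t: 25.28
tool_pos: [0.4245, 0.2341, 0.2055]
orientation: [0.082, 1.568, -0.081]
force: [-0.3, 0.1, 5.7]
opening: 0.0259
```

```bash
python3 - <<'E'
from h import *
go(.485,.287,.315,-.035)
go(.562,.287,.315,-.035)
E
```

```text
go (0.485, 0.287, 0.315, -0.035) xyz [-109.4   59.    54.9] turn [-0.069  0.001 -0.001] | [424.5 234.1 205.5] F [-0.3  0.1  5.7] t 25.27
go (0.562, 0.287, 0.315, -0.035) xyz [-109.3   66.9  131.4] turn [-0.069  0.001 -0.001] | [424.5 234.1 205.5] F [-0.3  0.1  5.7] t 25.27
```

Call:
step_arm:
  commands:
    - {"xyz": [-30,0,0],"turn": [0,0,0],"grip": 20}
    - {"xyz": [-70,0,0],"turn": [0,0,0],"grip": 20}
    - {"xyz": [-109,0,0],"turn": [0,0,0],"grip": 20}
    - {"xyz": [-110,10,15],"turn": [-0.03,0,0],"grip": 20}
    - {"xyz": [-110,30,35],"turn": [-0.069,0,0],"grip": 20}
    - {"xyz": [-110,59,55],"turn": [-0.069,0,0],"grip": 20}
    - {"xyz": [-110,59,55],"turn": [-0.069,0,0],"grip": 20}
    - {"xyz": [-110,59,55],"turn": [-0.069,0,0],"grip": 20}

```text
t: 26.28
tool_pos: [0.4844, 0.2864, 0.3138]
orientation: [0.026, 1.572, -0.028]
force: [0.2, 0.2, -1.0]
opening: 0.0257
```

```bash
python3 - <<'E'
from h import *
go(.562,.287,.315,-.035)
print(tool()[0]["opening"])
im,p=shot("scene","s1")
x0,y0=330,110
crop(im,x0,x0+160,y0,y0+120,"s1c")
E
```

```text
go (0.562, 0.287, 0.315, -0.035) xyz [-1.3  3.3 77.6] turn [ 0.    -0.002  0.001] | [484.4 286.4 313.8] F [ 0.2  0.2 -1. ] t 26.27
0.025729700911875677
scale 5.0
```

View pics/s1c.png

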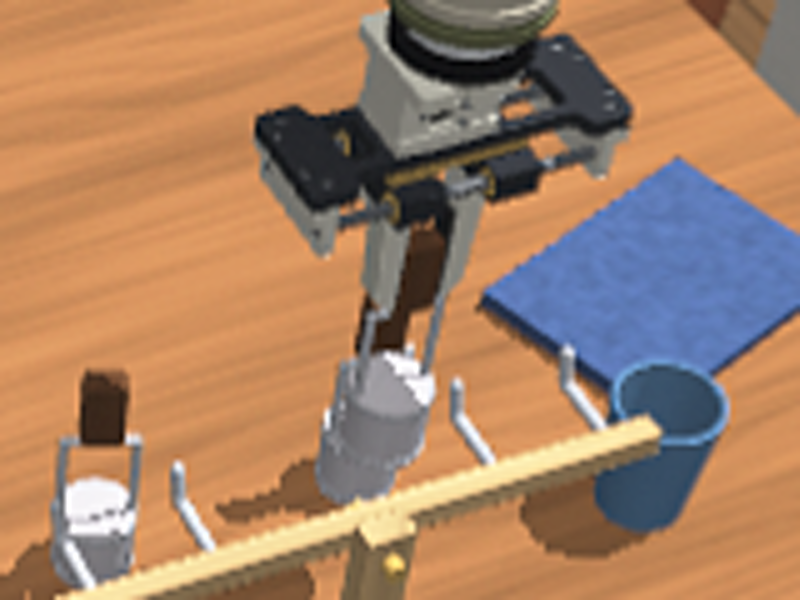

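The pail hangs upright in the gripper in front of the left inner hook tip (crop (456,385)). Insert over the hook, then lower: contact is expected at TCP z≈0.287, full load at about 0.279.

Call:
step_arm:
  commands:
    - {"xyz": [-2,2,15],"turn": [0,0,0],"grip": 20}
    - {"xyz": [-2,3,35],"turn": [0,0,0],"grip": 20}
    - {"xyz": [-2,3,55],"turn": [0,0,0],"grip": 20}
    - {"xyz": [-2,3,70],"turn": [0,0,0],"grip": 20}
    - {"xyz": [-2,3,78],"turn": [0,0,0],"grip": 20}
    - {"xyz": [-2,3,78],"turn": [0,0,0],"grip": 20}
    - {"xyz": [8,3,78],"turn": [0,0,0],"grip": 20}
    - {"xyz": [16,3,78],"turn": [0,0,0],"grip": 20}
    - {"xyz": [22,3,78],"turn": [0,0,0],"grip": 20}
    - {"xyz": [24,3,78],"turn": [0,0,0],"grip": 20}
    - {"xyz": [24,3,78],"turn": [0,0,0],"grip": 20}
    - {"xyz": [24,3,78],"turn": [0,0,0],"grip": 20}

```text
t: 27.82
tool_pos: [0.5631, 0.2871, 0.2911]
orientation: [0.027, 1.57, -0.027]
force: [0.8, -0.4, -2.0]
opening: 0.0261
```

Call:
step_arm:
  commands:
    - {"xyz": [3,0,0],"turn": [0,0,0],"grip": 20}
    - {"xyz": [6,0,0],"turn": [0,0,0],"grip": 20}
    - {"xyz": [8,0,0],"turn": [0,0,0],"grip": 20}
    - {"xyz": [10,0,0],"turn": [0,0,0],"grip": 20}
    - {"xyz": [10,0,0],"turn": [0,0,0],"grip": 20}
    - {"xyz": [10,0,0],"turn": [0,0,0],"grip": 20}
    - {"xyz": [10,0,0],"turn": [0,0,0],"grip": 20}

```text
t: 28.7
tool_pos: [0.5629, 0.287, 0.2807]
orientation: [0.027, 1.571, -0.027]
force: [0.6, 0.1, -0.9]
opening: 0.0258
```

```bash
python3 - <<'E'
from h import *
go(.562,.287,.279,-.035)
im,p=shot("scene","s2")
crop(im,330,490,110,230,"s2c")
E
```

```text
go (0.562, 0.287, 0.279, -0.035) xyz [ 1.7 -0.  -0.9] turn [ 0. -0.  0.] | [562.9 287.  280.7] F [ 0.6  0.1 -0.9] t 28.7
scale 5.0
```

View pics/s2c.png

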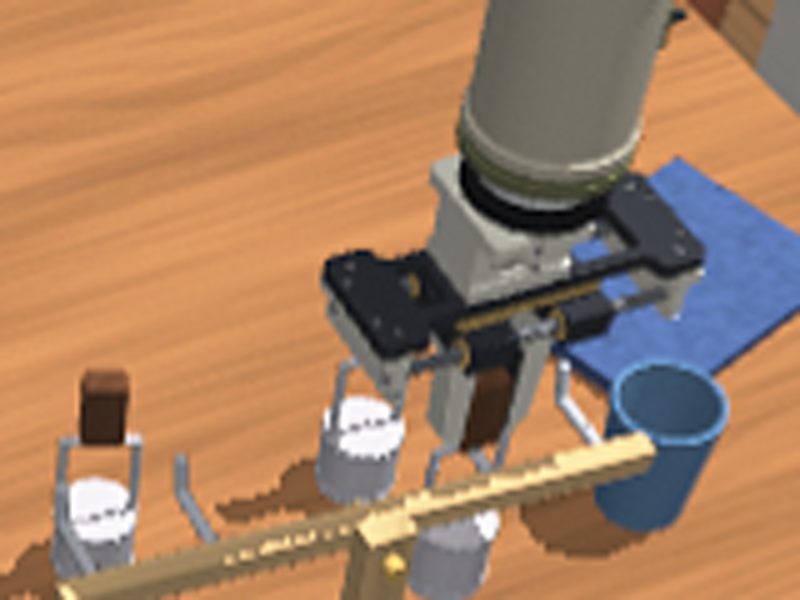

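The left arm has dropped (bar end from about row 415 to 440) and the force is near zero, so the pail's weight is on the hook. Release and rise.

Call:
step_arm:
  commands:
    - {"xyz": [1,0,0],"turn": [0,0,0],"grip": 20}
    - {"xyz": [1,0,0],"turn": [0,0,0],"grip": 28}
    - {"xyz": [1,0,0],"turn": [0,0,0],"grip": 31}
    - {"xyz": [1,0,0],"turn": [0,0,0],"grip": 36}
    - {"xyz": [1,0,0],"turn": [0,0,0],"grip": 36}
    - {"xyz": [1,0,0],"turn": [0,0,0],"grip": 36}
    - {"xyz": [-15,0,0],"turn": [0,0,0],"grip": 36}
    - {"xyz": [-40,0,0],"turn": [0,0,0],"grip": 36}
    - {"xyz": [-80,0,0],"turn": [0,0,0],"grip": 36}
    - {"xyz": [-100,0,0],"turn": [0,0,0],"grip": 36}
    - {"xyz": [-100,0,-50],"turn": [0,0,0],"grip": 50}
    - {"xyz": [-100,-40,-100],"turn": [0,0,0],"grip": 50}

```text
t: 30.25
tool_pos: [0.4618, 0.2524, 0.3807]
orientation: [0.026, 1.571, -0.025]
force: [0.2, -1.2, 1.7]
opening: 0.0485
```

```bash
python3 - <<'E'
from h import *
go(.418,.1355,.300,-.34)
im,p=shot("scene","s3"); t,pt=shot("top","t4"); boards(t,pt)
a=cv2.resize(im[110:230,330:490,::-1],(640,480),interpolation=cv2.INTER_CUBIC)
cv2.imwrite("pics/s3c.png",a)
E
```

```text
go (0.418, 0.1355, 0.3, -0.34) xyz [  80.6 -118.3  -40. ] turn [ 0.307 -0.    -0.   ] | [461.8 252.4 380.7] F [ 0.2 -1.2  1.7] t 30.25
rect ((586.8064575195312, -320.8846130371094), (141.59649658203125, 182.6719207763672), 0.22294242680072784)
```

View pics/s3c.png

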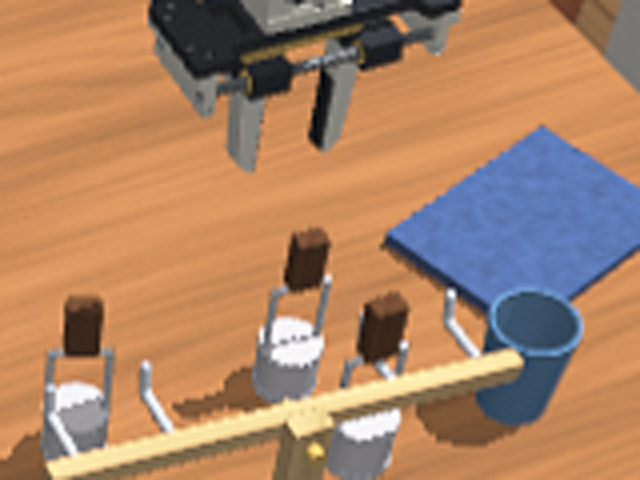

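Pail p2 hangs on the left inner hook (crop (380,325)) with a moderate tilt; the board rectangle is unchanged. Next is p3.

Call:
step_arm:
  commands:
    - {"xyz": [0,-50,-20],"turn": [0.1,0,0],"grip": 50}
    - {"xyz": [20,-100,-40],"turn": [0.2,0,0],"grip": 50}
    - {"xyz": [60,-118,-40],"turn": [0.307,0,0],"grip": 50}
    - {"xyz": [80,-118,-40],"turn": [0.307,0,0],"grip": 50}
    - {"xyz": [85,-118,-40],"turn": [0.307,0,0],"grip": 50}
    - {"xyz": [120,-118,-40],"turn": [0.307,0,0],"grip": 50}
    - {"xyz": [160,-118,-40],"turn": [0.307,0,0],"grip": 50}
    - {"xyz": [175,-118,-40],"turn": [0.307,0,0],"grip": 50}
    - {"xyz": [175,-118,-40],"turn": [0.307,0,0],"grip": 50}
    - {"xyz": [175,-118,-40],"turn": [0.307,0,0],"grip": 20}
    - {"xyz": [175,-118,-40],"turn": [0.307,0,0],"grip": 20}
    - {"xyz": [175,-118,-40],"turn": [0.307,0,0],"grip": 20}
  force: 15

```text
t: 31.85
tool_pos: [0.4194, 0.135, 0.2068]
orientation: [0.269, 1.552, -0.268]
force: [0.6, -0.2, 3.4]
opening: 0.0263
```

Call:
step_arm:
  commands:
    - {"xyz": [0,0,0],"turn": [0,0,0],"grip": 20}
    - {"xyz": [0,0,0],"turn": [0,0,0],"grip": 20}
  force: 15

```text
t: 32.1
tool_pos: [0.4194, 0.135, 0.2068]
orientation: [0.269, 1.552, -0.268]
force: [-0.9, -0.1, 5.3]
opening: 0.0263
```

```bash
python3 - <<'E'
from h import *
go(.474,.050,.335,-.035)
print(tool()[0]["opening"])
E
```

```text
go (0.474, 0.05, 0.335, -0.035) xyz [-128.1  -61.7   80.1] turn [-0.307  0.002 -0.001] | [419.4 135.  206.8] F [-0.9 -0.1  5.3] t 32.1
0.02630401542518254
```

Call:
step_arm:
  commands:
    - {"xyz": [-30,0,0],"turn": [0,0,0],"grip": 20}
    - {"xyz": [-70,0,0],"turn": [0,0,0],"grip": 20}
    - {"xyz": [-110,0,0],"turn": [0,0,0],"grip": 20}
    - {"xyz": [-128,-15,20],"turn": [-0.1,0,0],"grip": 20}
    - {"xyz": [-129,-30,40],"turn": [-0.2,0,0],"grip": 20}
    - {"xyz": [-129,-50,60],"turn": [-0.307,0,0],"grip": 20}
    - {"xyz": [-129,-62,80],"turn": [-0.307,0,0],"grip": 20}
    - {"xyz": [-129,-62,80],"turn": [-0.307,0,0],"grip": 20}
    - {"xyz": [-129,-62,80],"turn": [-0.307,0,0],"grip": 20}

```text
t: 33.22
tool_pos: [0.4729, 0.0501, 0.3343]
orientation: [0.028, 1.572, -0.027]
force: [0.4, -0.1, -2.4]
opening: 0.026
```

```bash
python3 - <<'E'
from h import *
im,p=shot("scene","s4"); t,pt=shot("top","t5")
go(.5517,.049,.335,-.035)
# marks: hook tip R outer at level and at tilt 0.0985, on the scene picture
q=proj(p,[[.5267,.0498,.207],[.5267,.0498,.222],[.5388,.3583,.207-.015],[.5388,.3583,.207]]);print(q)
crop(im,315,475,120,240,"s4c")
E
```

```text
go (0.5517, 0.049, 0.335, -0.035) xyz [-0.4  1.4 78.7] turn [ 0.001 -0.    -0.   ] | [473.   50.3 334.6] F [-0.9  0.5 -1. ] t 33.33
[[340.73720732 209.56433289]
 [340.97337535 205.74085366]
 [441.45481508 183.05284163]
 [442.50044328 179.24915753]]
scale 5.0
```

View pics/s4c.png

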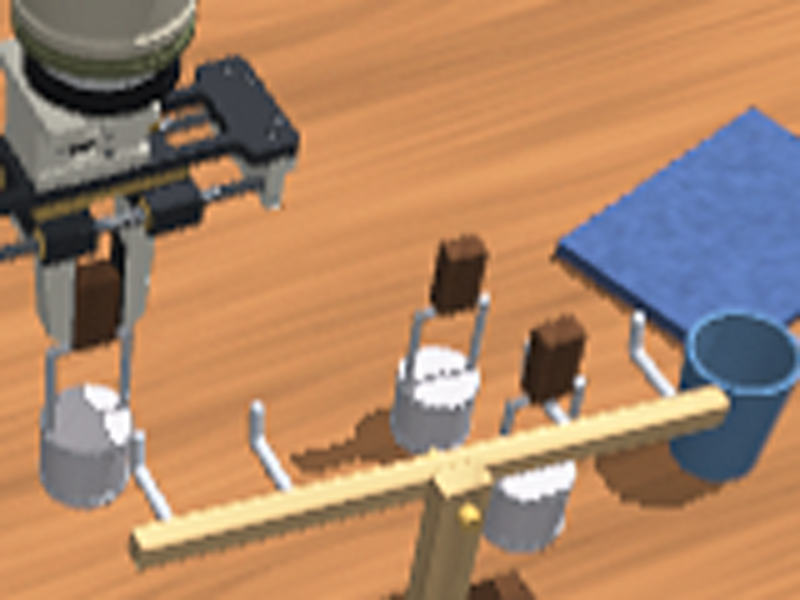

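Hook tips at (342.6,207) and (442.8,183.4) match the predicted tilt of about 0.1. Insert p3 over the right outer hook and lower.

Call:
step_arm:
  commands:
    - {"xyz": [-1,1,15],"turn": [0,0,0],"grip": 20}
    - {"xyz": [-1,1,35],"turn": [0,0,0],"grip": 20}
    - {"xyz": [-1,1,55],"turn": [0,0,0],"grip": 20}
    - {"xyz": [-1,1,70],"turn": [0,0,0],"grip": 20}
    - {"xyz": [-1,1,79],"turn": [0,0,0],"grip": 20}
    - {"xyz": [-1,1,79],"turn": [0,0,0],"grip": 20}
    - {"xyz": [7,1,79],"turn": [0,0,0],"grip": 20}
    - {"xyz": [15,1,79],"turn": [0,0,0],"grip": 20}
    - {"xyz": [22,1,79],"turn": [0,0,0],"grip": 20}
    - {"xyz": [28,1,79],"turn": [0,0,0],"grip": 20}
    - {"xyz": [32,1,79],"turn": [0,0,0],"grip": 20}
    - {"xyz": [36,1,79],"turn": [0,0,0],"grip": 20}

```text
t: 34.83
tool_pos: [0.5524, 0.0479, 0.2987]
orientation: [0.027, 1.57, -0.027]
force: [-0.4, 0.1, -0.9]
opening: 0.026
```

Call:
step_arm:
  commands:
    - {"xyz": [4,0,0],"turn": [0,0,0],"grip": 20}
    - {"xyz": [8,0,0],"turn": [0,0,0],"grip": 20}
    - {"xyz": [12,0,0],"turn": [0,0,0],"grip": 20}
    - {"xyz": [16,0,0],"turn": [0,0,0],"grip": 20}
    - {"xyz": [19,0,0],"turn": [0,0,0],"grip": 20}
    - {"xyz": [21,0,0],"turn": [0,0,0],"grip": 20}
    - {"xyz": [21,0,0],"turn": [0,0,0],"grip": 20}
    - {"xyz": [21,0,0],"turn": [0,0,0],"grip": 20}
    - {"xyz": [21,0,0],"turn": [0,0,0],"grip": 20}

```text
t: 35.95
tool_pos: [0.5524, 0.048, 0.2779]
orientation: [0.027, 1.571, -0.027]
force: [0.7, -0.5, -0.1]
opening: 0.0257
```

```bash
python3 - <<'E'
from h import *
go(.5517,.049,.276,-.035)
F=[]
for i in range(4): im,p=shot("scene"); F.append(telemetry.read_state()["force"])
print(np.mean(F,0))
cv2.imwrite("pics/s5.png",im[:,:,::-1]); crop(im,315,475,120,240,"s5c")
E
```

```text
go (0.5517, 0.049, 0.276, -0.035) xyz [ 1.9  1.  -0.7] turn [ 0.  0. -0.] | [552.4  48.  277.9] F [ 0.7 -0.5 -0.1] t 35.95
[-0.00807776  0.4759276  -0.36824299]
scale 5.0
```

View pics/s5c.png

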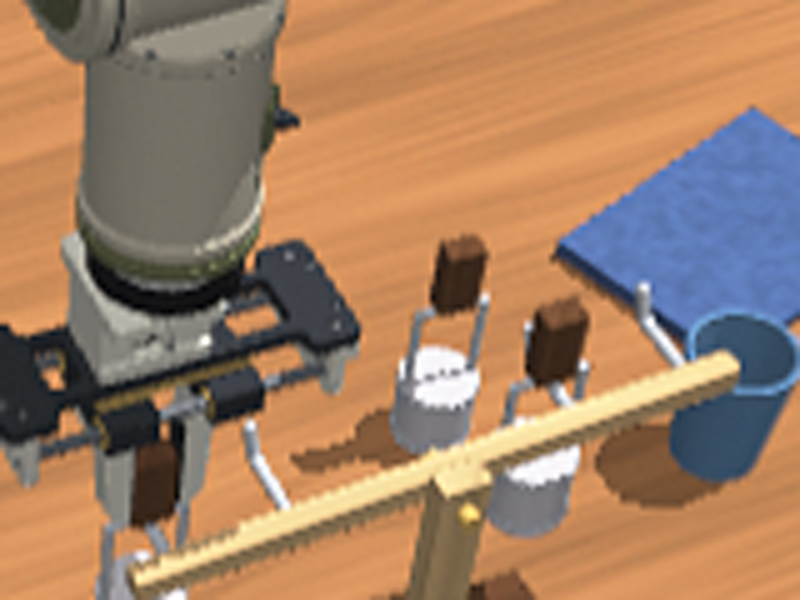

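The bar now leans right (left end raised to row 365) and the weight is off the gripper. Release, rise and go to p1.

Call:
step_arm:
  commands:
    - {"xyz": [1,0,0],"turn": [0,0,0],"grip": 20}
    - {"xyz": [1,0,0],"turn": [0,0,0],"grip": 28}
    - {"xyz": [1,0,0],"turn": [0,0,0],"grip": 31}
    - {"xyz": [1,0,0],"turn": [0,0,0],"grip": 36}
    - {"xyz": [1,0,0],"turn": [0,0,0],"grip": 36}
    - {"xyz": [1,0,0],"turn": [0,0,0],"grip": 36}
    - {"xyz": [-15,0,0],"turn": [0,0,0],"grip": 36}
    - {"xyz": [-40,0,0],"turn": [0,0,0],"grip": 36}
    - {"xyz": [-80,0,0],"turn": [0,0,0],"grip": 36}
    - {"xyz": [-110,0,0],"turn": [0,0,0],"grip": 36}
    - {"xyz": [-110,0,-50],"turn": [0,0,0],"grip": 50}
    - {"xyz": [-110,30,-100],"turn": [0,0,0],"grip": 50}

```text
t: 37.65
tool_pos: [0.4529, 0.0807, 0.3892]
orientation: [0.029, 1.569, -0.029]
force: [0.2, 1.0, 0.2]
opening: 0.0485
```

```bash
python3 - <<'E'
from h import *
im,p=shot("scene","s6"); t,pt=shot("top","t6"); boards(t,pt)
go(.4245,.319,.38,-.04)
E
```

```text
rect ((586.8685302734375, -320.9421691894531), (141.5709686279297, 182.66848754882812), 0.16977202892303467)
go (0.4245, 0.319, 0.38, -0.04) xyz [  9.5 234.9 -33.7] turn [ 0.007  0.001 -0.001] | [450.4  83.2 389.3] F [0.8 0.3 0.4] t 37.75
```

Call:
step_arm:
  commands:
    - {"xyz": [5,60,-10],"turn": [0.007,0,0],"grip": 50}
    - {"xyz": [9,120,-20],"turn": [0.007,0,0],"grip": 50}
    - {"xyz": [9,180,-34],"turn": [0.007,0,0],"grip": 50}
    - {"xyz": [9,235,-34],"turn": [0.007,0,0],"grip": 50}
    - {"xyz": [9,235,-34],"turn": [0.007,0,0],"grip": 50}
    - {"xyz": [50,235,-34],"turn": [0.007,0,0],"grip": 50}
    - {"xyz": [80,235,-34],"turn": [0.007,0,0],"grip": 50}
    - {"xyz": [80,235,-34],"turn": [0.007,0,0],"grip": 50}
    - {"xyz": [80,235,-34],"turn": [0.007,0,0],"grip": 50}

```text
t: 38.88
tool_pos: [0.4285, 0.3172, 0.3097]
orientation: [0.034, 1.569, -0.033]
force: [-0.1, 0.1, 0.1]
opening: 0.05
```

```bash
python3 - <<'E'
from h import *
go(.4245,.3195,.206,-.04)
E
```

```text
go (0.4245, 0.3195, 0.206, -0.04) xyz [103.7   2.   -4.3] turn [-0.002  0.002 -0.001] | [428.5 317.2 309.7] F [-0.1  0.1  0.1] t 38.88
```

Call:
step_arm:
  commands:
    - {"xyz": [40,2,-4],"turn": [0,0,0],"grip": 50}
    - {"xyz": [80,2,-4],"turn": [0,0,0],"grip": 50}
    - {"xyz": [103,2,-4],"turn": [0,0,0],"grip": 50}
    - {"xyz": [103,2,-4],"turn": [0,0,0],"grip": 50}
    - {"xyz": [103,2,-4],"turn": [0,0,0],"grip": 20}
    - {"xyz": [103,2,-4],"turn": [0,0,0],"grip": 20}
    - {"xyz": [103,2,-4],"turn": [0,0,0],"grip": 20}
    - {"xyz": [103,2,-4],"turn": [0,0,0],"grip": 20}
    - {"xyz": [103,2,-4],"turn": [0,0,0],"grip": 20}
  force: 15

```text
t: 40.0
tool_pos: [0.4245, 0.3198, 0.2061]
orientation: [0.033, 1.569, -0.032]
force: [0.2, -1.9, 5.6]
opening: 0.0262
```

```bash
python3 - <<'E'
from h import *
print(tool()[0]["opening"])
go(.485,.357,.335,-.035)
E
```

```text
0.026178451421646706
go (0.485, 0.357, 0.335, -0.035) xyz [-128.7   39.8   59.2] turn [-0.007  0.002 -0.001] | [424.5 319.8 206.1] F [ 0.2 -1.9  5.6] t 40.0
```

Call:
step_arm:
  commands:
    - {"xyz": [-30,0,0],"turn": [0,0,0],"grip": 20}
    - {"xyz": [-70,0,0],"turn": [0,0,0],"grip": 20}
    - {"xyz": [-110,0,0],"turn": [0,0,0],"grip": 20}
    - {"xyz": [-129,10,15],"turn": [0,0,0],"grip": 20}
    - {"xyz": [-129,25,35],"turn": [-0.007,0,0],"grip": 20}
    - {"xyz": [-129,40,59],"turn": [-0.007,0,0],"grip": 20}
    - {"xyz": [-129,40,59],"turn": [-0.007,0,0],"grip": 20}
    - {"xyz": [-129,40,59],"turn": [-0.007,0,0],"grip": 20}

```text
t: 41.0
tool_pos: [0.4839, 0.3569, 0.3332]
orientation: [0.027, 1.572, -0.028]
force: [0.2, 0.2, -1.5]
opening: 0.0258
```

```bash
python3 - <<'E'
from h import *
print(tool()[0]["opening"])
go(.5637,.357,.335,-.035)
im,p=shot("scene","s7")
# L outer tip detection near the predicted place
print(proj(p,[[.5388,.3583,.207],[.5388,.3583,.2196]]))
g=cv2.cvtColor(im,cv2.COLOR_RGB2HSV); u0,v0=435,165
m=(g[v0:v0+25,u0:u0+15,1]<40)&(g[v0:v0+25,u0:u0+15,2]>120); ys,xs=np.nonzero(m)
print("tip top", [(xs[ys==y].mean()+u0,y+v0) for y in np.unique(ys)[:4]])
E
```

```text
0.025815069000696036
go (0.5637, 0.357, 0.335, -0.035) xyz [-1.9  2.9 79.8] turn [ 0.    -0.001  0.001] | [483.9 356.9 333.2] F [ 0.2  0.2 -1.5] t 41.0
[[442.50044328 179.24915753]
 [443.39181529 176.00574521]]
tip top [(np.float64(438.0), np.int64(167)), (np.float64(438.0), np.int64(168)), (np.float64(438.0), np.int64(169)), (np.float64(436.0), np.int64(171))]
```

Call:
step_arm:
  commands:
    - {"xyz": [-2,3,15],"turn": [0,0,0],"grip": 20}
    - {"xyz": [-2,3,35],"turn": [0,0,0],"grip": 20}
    - {"xyz": [-2,3,55],"turn": [0,0,0],"grip": 20}
    - {"xyz": [-2,3,70],"turn": [0,0,0],"grip": 20}
    - {"xyz": [-2,3,80],"turn": [0,0,0],"grip": 20}
    - {"xyz": [-2,3,80],"turn": [0,0,0],"grip": 20}
    - {"xyz": [8,3,80],"turn": [0,0,0],"grip": 20}
    - {"xyz": [18,3,80],"turn": [0,0,0],"grip": 20}
    - {"xyz": [26,3,80],"turn": [0,0,0],"grip": 20}
    - {"xyz": [32,3,80],"turn": [0,0,0],"grip": 20}
    - {"xyz": [36,3,80],"turn": [0,0,0],"grip": 20}
    - {"xyz": [40,3,80],"turn": [0,0,0],"grip": 20}

```text
t: 42.55
tool_pos: [0.5645, 0.3574, 0.2938]
orientation: [0.028, 1.57, -0.027]
force: [-0.3, 0.2, -0.1]
opening: 0.0259
```

Call:
step_arm:
  commands:
    - {"xyz": [4,0,0],"turn": [0,0,0],"grip": 20}
    - {"xyz": [8,0,0],"turn": [0,0,0],"grip": 20}
    - {"xyz": [12,0,0],"turn": [0,0,0],"grip": 20}
    - {"xyz": [15,0,0],"turn": [0,0,0],"grip": 20}
    - {"xyz": [18,0,0],"turn": [0,0,0],"grip": 20}
    - {"xyz": [18,0,0],"turn": [0,0,0],"grip": 20}
    - {"xyz": [18,0,0],"turn": [0,0,0],"grip": 20}
    - {"xyz": [18,0,0],"turn": [0,0,0],"grip": 20}

```text
t: 43.55
tool_pos: [0.5644, 0.3573, 0.2759]
orientation: [0.027, 1.571, -0.027]
force: [0.1, 0.2, -0.2]
opening: 0.026
```

```bash
python3 - <<'E'
from h import *
go(.5637,.357,.2735,-.035)
im,p=shot("scene","s8"); crop(im,315,475,120,240,"s8c")
E
```

```text
go (0.5637, 0.357, 0.2735, -0.035) xyz [ 2.4 -0.3 -0.7] turn [0. 0. 0.] | [564.4 357.3 275.9] F [ 0.1  0.2 -0.2] t 43.55
scale 5.0
```

View pics/s8c.png

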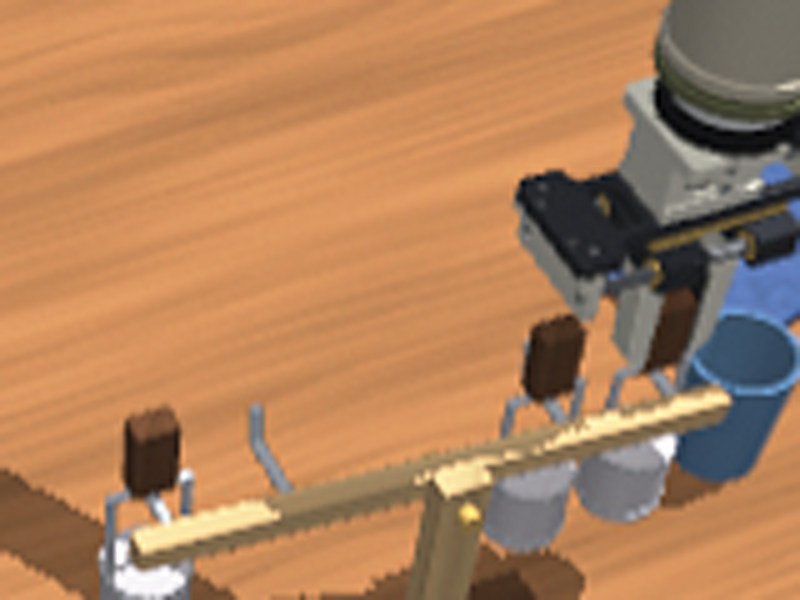

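All three pails are on their hooks (grips at (152,450), (555,355) and (670,325)). Release, rise straight and retreat.

Call:
step_arm:
  commands:
    - {"xyz": [1.5,0,0],"turn": [0,0,0],"grip": 20}
    - {"xyz": [1.5,0,0],"turn": [0,0,0],"grip": 28}
    - {"xyz": [1.5,0,0],"turn": [0,0,0],"grip": 31}
    - {"xyz": [1.5,0,0],"turn": [0,0,0],"grip": 36}
    - {"xyz": [1.5,0,0],"turn": [0,0,0],"grip": 36}
    - {"xyz": [1.5,0,0],"turn": [0,0,0],"grip": 36}
    - {"xyz": [-15,0,0],"turn": [0,0,0],"grip": 36}
    - {"xyz": [-40,0,0],"turn": [0,0,0],"grip": 36}
    - {"xyz": [-80,0,0],"turn": [0,0,0],"grip": 36}
    - {"xyz": [-120,0,0],"turn": [0,0,0],"grip": 36}
    - {"xyz": [-120,0,-60],"turn": [0,0,0],"grip": 36}
    - {"xyz": [-120,0,-120],"turn": [0,0,0],"grip": 36}

```text
t: 45.1
tool_pos: [0.4439, 0.3616, 0.3976]
orientation: [0.029, 1.569, -0.027]
force: [0.1, 0.8, 1.0]
opening: 0.0357
```

Call:
step_arm:
  commands:
    - {"xyz": [0,0,-40],"turn": [0,0,0],"grip": 36}
    - {"xyz": [0,40,-70],"turn": [0,0,0],"grip": 36}
    - {"xyz": [0,80,-90],"turn": [0,0,0],"grip": 36}
    - {"xyz": [0,80,-90],"turn": [0,0,0],"grip": 36}
    - {"xyz": [0,80,-90],"turn": [0,0,0],"grip": 36}
    - {"xyz": [0,80,-90],"turn": [0,0,0],"grip": 36}
    - {"xyz": [0,80,-90],"turn": [0,0,0],"grip": 36}
    - {"xyz": [0,80,-90],"turn": [0,0,0],"grip": 36}

```text
t: 46.1
tool_pos: [0.3578, 0.4441, 0.3958]
orientation: [0.028, 1.571, -0.028]
force: [0.4, -0.7, 0.3]
opening: 0.0357
```

```bash
python3 - <<'E'
from h import *
im,p=shot("scene","s9"); t,pt=shot("top","t9"); boards(t,pt)
a=cv2.resize(im[130:360,130:490,::-1],(560,358),interpolation=cv2.INTER_CUBIC)
b=cv2.resize(t[200:300,330:490,::-1],(384,240),interpolation=cv2.INTER_CUBIC)
c=cv2.resize(t[200:320,110:330,::-1],(416,240),interpolation=cv2.INTER_CUBIC)
o=np.zeros((598,800,3),np.uint8); o[:358,:560]=a; o[358:,:384]=b; o[358:,384:]=c
cv2.imwrite("pics/f.png",o); print(telemetry.read_state()["t"])
E
```

```text
rect ((586.8685302734375, -320.9421691894531), (141.5709686279297, 182.66848754882812), 0.16977202892303467)
46.2
```

View pics/f.png

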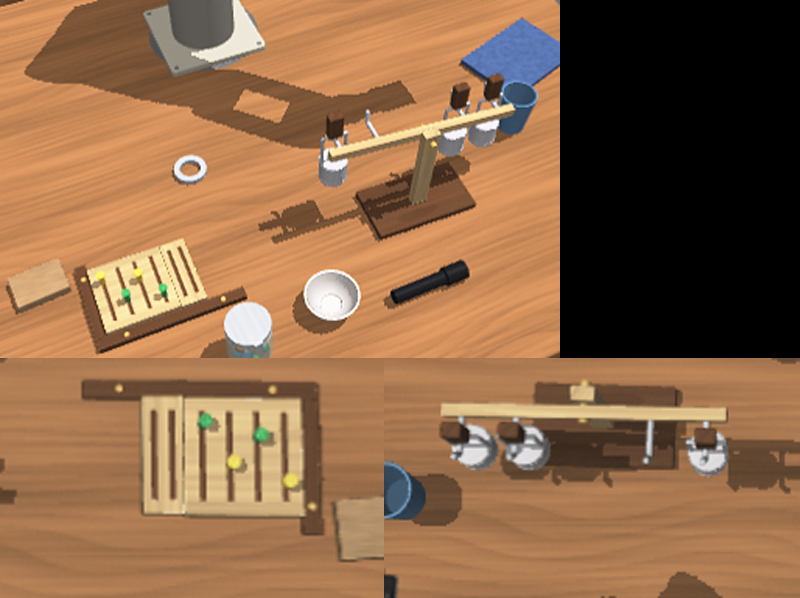

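The final view shows three pails on three separate hooks (left outer, left inner, right outer). Both board sections are flush and the bystanders look unmoved. Handing in.

```bash
python3 -c "
from plant import robot
print(robot.close_job())"
```

```text
the job is handed in; nothing more can be done
None
```

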